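# Turn a sealed blister card foil side up against the scoop of the checking tray

### The job

In the two-lane checking tray one freshly sealed blister card still lies with its tablet pockets up, so its foil seal cannot be checked. With the fingertips only, without picking the card up, push it along its lane against the scooped back wall until it stands up leaning on the wall, then tip it over from behind so that it falls back foil side up, and slide it back until all of it lies flat and straight on the black mat of its lane. Leave the other card, which is already foil side up, and the jar, swab box and pen round the tray where they are.

Things in the scene. Friction and masses are not known exactly. Their poses are not given: they have to be found in the camera images.
- tray: White steel checking tray, 138 mm wide, fixed to the counter. Origin on the counter under its middle; x along the two lanes from the open front to the scooped back wall, y to the left lane, z up. Flat floor 10 mm above the counter from x = -80 (front edge, no lip) to +42 mm. Lanes centred at y = -33 and +33 mm, 62 mm wide between ribs 4 mm high.
- wall_top (a point): Middle of the back wall's top edge, inner side: tray x = +72 mm, 42 mm above the floor, 52 mm above the counter. Across the foot of the wall, at tray x = 42 to 46 mm, runs a groove 3 mm deep in which a card stands; from it the wall bends up, 42 degrees steep at the foot, 75 at the top. The wall is 3 mm thick, free behind but for two foot brackets on the counter (to x = +97 mm).
- mat (a point): Point on the tray floor between the lanes, at the middle of the black mats' length (tray x = -34 mm). In each lane a black mat, flush with the floor, 88 mm long and 56 mm wide, runs from tray x = -78 to +10 mm. Axes as the tray's.
- card: Card to turn over: 74 x 50 mm sheet 2.5 mm thick, 30 g, eight stiff pockets (two rows of four along its length, 14 mm across, 6 mm high, red tablets; margin 6 mm at the short ends). It starts pockets up in either lane, length along the lane. Origin: middle of the foil face (underside at the start); x to the back wall at the start; z from foil to pockets (down once turned). Friction about 0.35.
- card_front (a point): Middle of the card's short edge that lies towards the open front of the tray at the start (37 mm from the origin along -x, half-way through the 2.5 mm sheet).
- card_back (a point): Middle of the card's short edge that lies towards the back wall at the start (37 mm from the origin along +x).
- card_done: A like card in the other lane, already foil side up (silver face up, resting on its pockets). Origin at the centre of its underside, z up. To be left alone.
- jar: White plastic ointment jar with screw lid, 60 mm across, 42 mm high, standing on the robot's side of the tray; origin at the centre of its underside.
- swab_box: Open dark grey swab box, 112 x 118 mm, 74 mm high, standing beyond the back wall of the tray; origin at the centre of its underside.
- pen: White and green pen, 11 x 145 x 9 mm, lying on the counter beyond the back wall; origin at the centre of the underside.
There are look-alikes about, which are no part of the job. Leave any brown look-alike of the card alone.

How it is judged:
By the outcome, as a careful person would: the job done as asked, in the order asked, and still so for the second after the job is handed in, with the robot touching nothing.
It also fails if it takes over 53 s, if anything falls off the work surface, if the arm or the gripper's body presses on something with over 40 N, if the wrist force passes 120 N, or if a joint passes its speed limit or range.

### The arm

A 6-joint arm with a two-finger parallel gripper is mounted at the origin on the work surface; the furniture and walls round the work are solid. World frame = base frame: x ahead of the robot, y to its left, z up, the work surface at z = 0. Lengths are in m, angles in rad, forces in N, time in s.
With the tool pointing down it reaches from about 0.4 to 0.825 m from the base axis. Payload 7 kg.
Tool frame: the origin (TCP) lies at the centre of the arm's flange, where the gripper is bolted on; the fingertips stand 178 mm ahead of it and the grasp point (between the pads) lies 159 mm ahead of it; x points along the fingers, z is the direction in which the jaws open and shut, and the axes are right-handed (so a half turn about x gives the same grasp; the last joint's range is limited). The gripper opens to 88 mm and grips with 3 to 60 N. Pads are 19 mm wide; open, the fingers measure 130 mm over their backs; the gripper's body (78 mm by 193 mm) begins 47 mm behind the grasp point.
Start: joints at [1.576, 0.359, 0.012, 0, -1.224, -0.288], TCP at [0.188, 0.648, 0.405] pointing down, gripper open.
Joint ranges: [-3.07, 3.07], [-1.43, 2.12], [-1.02, 1.25], [-3.03, 1.67], [-3.05, -0], [-3.03, 3.03]. Speed limits (rad/s): [2.39, 2.39, 3.01, 3.14, 3.14, 3.14].

### API

Orientations are given as [roll, pitch, yaw] about the fixed x, y, z axes, in that order (R = Rz(yaw) Ry(pitch) Rx(roll)).
In Python, from station import telemetry, optics, job_done, finder gives the robot as it stands.
- The arm moves only by the tool play_rows, never from a script. Its argument "steps" is a list of rows, each an object of numbers: "gripper": the opening, from 0 (shut) to 1 (fully open); "tx", "ty", "tz": the shift along the tool's x, y, z in units of 25 mm (1.0 is 25 mm); "ax", "ay", "az": the turn, a rotation vector about the tool's x, y, z in units of 6 degrees (1.0 is 6 degrees). In form: [{"gripper": .., "tx": .., "ty": .., "tz": .., "ax": .., "ay": .., "az": ..}, ...]. A call has 1 to 20 rows; each row shifts and turns the commanded pose from where the row before left it, along the tool's axes as they then stand; what a row does not reach is not made up. A row lasts 1/12 s, in which the tool goes at most 41.7 mm and 7.16 degrees, less where a joint would pass 70% of its speed; a pose out of reach is approached as far as the arm can. A call is refused whole if a number of a shift passes 1 or a number of a turn 1, either way. A call with a gripper value outside its range is refused whole. The fingers move at their own pace and stop on an object; "newtons" is the grip in N (left out, the last holds). Time passes only in rows, so rows that do not move let the fingers close. It gives the time, the measured TCP pose, the force and the opening at its end, in the units of the state.
- telemetry.get_state(): the state, without advancing time (a new reading comes with each control period).
- optics.grab_frame(name): name is "side" or "top"; returns the picture (400x640x3 uint8, red, green, blue); there is no depth.
- optics.calibration(name): a dict with "fx", "fy", "cx", "cy" (pixels), "T" (4x4, takes a point from camera to world coordinates). Camera axes: x right, y down, z forward; pixel columns grow to the right and rows downward; lengths in m; the calibration is good to about 2 mm. A picture is of the moment at which its call begins. calibration takes no time and is no camera call.
- job_done(): hands the job in, once; it reports no verdict.
Trained networks look in the newest picture that a camera, given by its name, has taken for a name from the list of things; names that differ only in an ending like _2 or _b are one class to them, and where a whole thing is asked for, a point or a joint stands for the part that bears it (a point fixed in the world has none). Each returns a list of dicts, best first, with "confidence" (0 to 1); they miss things now and then, are a little off and sometimes report something else, mostly with a low value. They report only what shows in the picture. A call takes as long as a camera call. They do not tell look-alikes from the thing itself.
- finder.look_for(query, camera): "extent" ([left, top, right, bottom] in pixels, round what is visible of it).
- finder.silhouettes(query, camera): "pixels" (400x640 bool, what is visible of it) and "extent" ([left, top, right, bottom] in pixels, round what is visible of it).
- finder.pinpoint(query, camera): "location" ([row, column] in pixels: a listed point, or the origin of a listed thing).
The state is a dict: "t": time; "q": joint angles; "qd": joint speeds; "joint_efforts": joint torques, N m; "eef_pos": TCP position; "ee_rot": TCP orientation; "force": force on the tool from outside, world axes, zero at the start; "moment": the same for the moment, N m; "width": finger opening in m.
Only numpy, scipy, OpenCV 4.12 (cv2) and the standard library are available. Lean on these libraries where they do the work, as an engineer would, in place of code of your own. Each camera call takes 0.05 s, during which the arm holds its last target.

## Working session

There is one attempt and no reset: what is moved stays moved. The work goes in short steps, Python scripts to look and compute and a tool call to move; the robot and the scene stay as the last step left them, time stands still between calls to the robot, and variables do not carry over. Pictures are saved under pics/ and viewed, and the job is handed in when it is done.

Besides the shell and the picture viewer there is one more tool, called after "Emit:" as name([rows], argument=value, ...), one row to a line, values as JSON. play_rows: Moves the arm, as the interface text tells. Its arguments: {"type":"object","properties":{"steps":{"type":"array"},"newtons":{"type":"number"}},"required":["steps"]}

```bash
ls -la; mkdir -p pics
python3 - <<'E'
from station import telemetry, optics, finder
import cv2, numpy as np
np.set_printoptions(precision=4,suppress=True)
s=telemetry.get_state()
for k in s: print(k,np.round(s[k],4))
for n in ("side","top"):
    im=optics.grab_frame(n); cv2.imwrite(f"pics/a_{n}.png",im[:,:,::-1])
    c=optics.calibration(n); print(n,c["fx"],c["fy"],c["cx"],c["cy"]); print(np.array(c["T"]))
E
```

```text
total 12
drwxr-xr-x  3 agent agent 4096 Dec  7 05:49 .
drwxr-xr-x 23 root  root  4096 Dec  7 05:49 ..
drwxr-xr-x  2 agent agent 4096 Dec  7 05:49 pics
t 0.0
q [ 1.5761  0.3594  0.0111 -0.0004 -1.2241 -0.2881]
qd [-0.0005  0.0008 -0.0013  0.0013  0.002   0.0002]
joint_efforts [  0.0003 -58.2725  29.3055   6.9974   0.0069  -0.0002]
eef_pos [0.1883 0.648  0.4037]
ee_rot [ 0.081   1.5691 -1.7727]
force [-1.1855 -0.248  -0.4566]
moment [ 0.025  -0.0213 -0.0469]
width 0.0876
side 503.76027003035045 503.76027003035045 311.43283367654817 198.67622529411264
[[ 0.7093 -0.6183  0.3385  0.0945]
 [-0.7049 -0.6266  0.3325 -0.0785]
 [ 0.0065 -0.4744 -0.8803  0.9268]
 [ 0.      0.      0.      1.    ]]
top 426.4805629191021 426.4805629191021 324.88123660996257 200.77165200061663
[[-0.0068 -0.99    0.1408  0.2729]
 [-1.      0.0065 -0.0027  0.2501]
 [ 0.0018 -0.1408 -0.99    1.0797]
 [ 0.      0.      0.      1.    ]]
```

View pics/a_side.png

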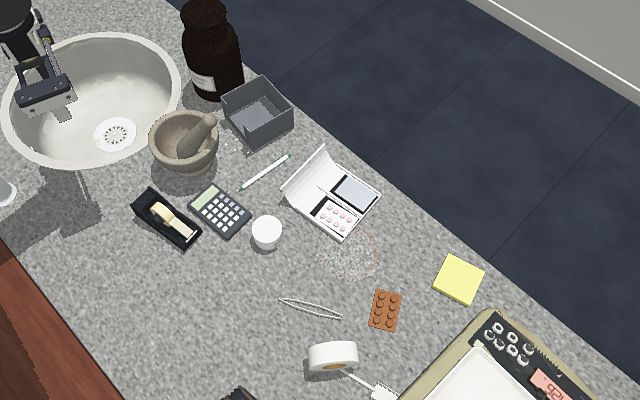

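View pics/a_top.png

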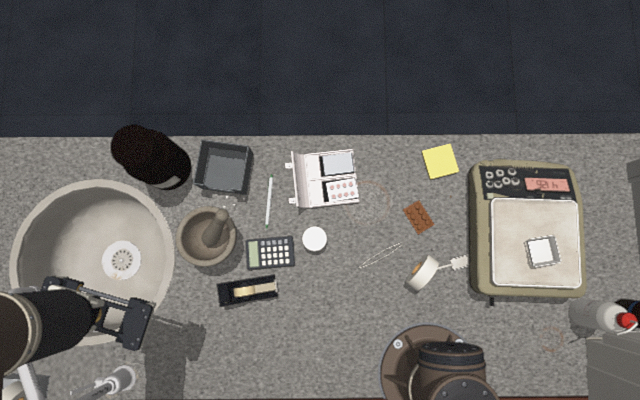

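```bash
cat > h.py <<'E'
import numpy as np, cv2
from station import telemetry, optics, finder
np.set_printoptions(precision=4,suppress=True)
def ray(cam,px):
    c=optics.calibration(cam);T=np.array(c["T"])
    d=T[:3,:3]@np.array([(px[0]-c["cx"])/c["fx"],(px[1]-c["cy"])/c["fy"],1.]);return T[:3,3],d
def onz(cam,px,z):  # px=(col,row)
    o,d=ray(cam,px);return o+d*(z-o[2])/d[2]
def proj(cam,P):
    c=optics.calibration(cam);T=np.array(c["T"]);p=T[:3,:3].T@(np.asarray(P)-T[:3,3])
    return np.array([c["fx"]*p[0]/p[2]+c["cx"],c["fy"]*p[1]/p[2]+c["cy"]])
def tri(pa,pb):
    oa,da=ray("side",pa);ob,db=ray("top",pb)
    da/=np.linalg.norm(da);db/=np.linalg.norm(db)
    A=np.stack([da,-db],1);t=np.linalg.lstsq(A,ob-oa,rcond=None)[0]
    a=oa+da*t[0];b=ob+db*t[1];return (a+b)/2,np.linalg.norm(a-b)
def crop(cam,box,k,name):
    im=optics.grab_frame(cam);l,t,r,b=box
    cv2.imwrite("pics/"+name,cv2.resize(im[t:b,l:r,::-1],None,fx=k,fy=k,interpolation=cv2.INTER_CUBIC));return im
E
python3 - <<'E'
from h import *
crop("side",(265,130,395,250),6,"b_side.png")
crop("top",(270,130,400,225),6,"b_top.png")
for n in("wall_top","mat","card_front","card_back","tray","card","card_done"):
    r={}
    for c in("side","top"):
        l=finder.pinpoint(n,c); print(n,c,[(np.round(x["location"],1),round(x["confidence"],2)) for x in l[:3]])
        if l: r[c]=(l[0]["location"][1],l[0]["location"][0])
    if len(r)==2: print("   ",*tri(r["side"],r["top"]))
E
```

```text
wall_top side [(array([166.7, 307.9]), 0.88)]
wall_top top [(array([177. , 296.1]), 0.85)]
    [0.4833 0.3175 0.0361] 0.0038639607108669786
mat side [(array([205.9, 340.9]), 0.81), (array([166.7, 306.2]), 0.44)]
mat top [(array([176.9, 338.5]), 0.97)]
    [0.4844 0.2137 0.0033] 0.007526650240402838
card_front side [(array([327.8, 380. ]), 0.93), (array([232. , 349.8]), 0.83)]
card_front top [(array([226. , 428.7]), 0.9), (array([190.9, 357.4]), 0.81), (array([176.3, 336.2]), 0.62)]
    [ 0.3547 -0.0115  0.0041] 0.011842929898093896
card_back side [(array([207.4, 319.8]), 0.97), (array([290.2, 386.2]), 0.79)]
card_back top [(array([204.4, 409.8]), 0.78), (array([189.8, 325.5]), 0.6), (array([189.9, 343.4]), 0.41)]
    [0.3434 0.1138 0.3481] 0.057111760327160525
tray side [(array([197.7, 330.9]), 0.92), (array([214.8, 336.4]), 0.24)]
tray top [(array([179.3, 321.4]), 0.91)]
    [ 0.4894  0.2544 -0.0247] 0.005310397376403386
card side [(array([309.9, 386.5]), 0.71), (array([218.8, 336.2]), 0.67), (array([194. , 357.5]), 0.54)]
card top [(array([190.7, 342.2]), 0.7), (array([217.8, 416.7]), 0.62)]
    [ 0.6418  0.1252 -0.9359] 0.09812346999773527
card_done side [(array([196.3, 355.2]), 0.74)]
card_done top [(array([168.5, 335.9]), 0.88)]
    [ 0.516   0.2147 -0.0022] 0.011701214774595832
```

View pics/b_side.png

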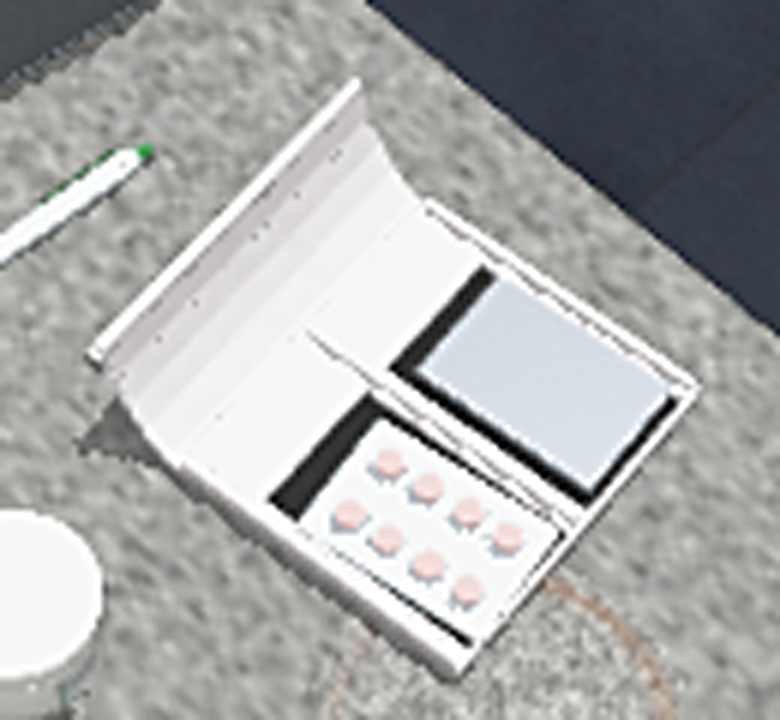

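View pics/b_top.png

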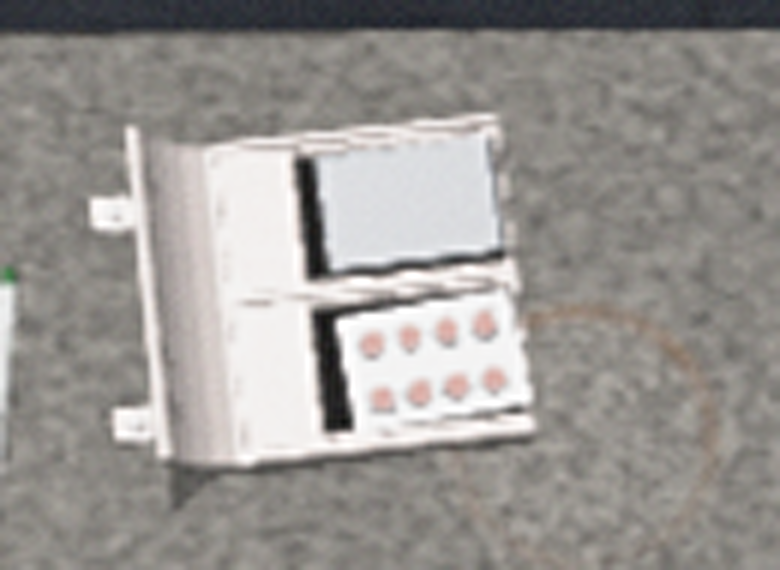

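Run:
```python
from h import *
from scipy.optimize import least_squares
S=[((355,82),(73.5,-69,52)),((93,355),(73.5,69,52)),((272,503),(10,61,10)),((372,395),(10,5,10)),((390,368),(10,-5,10)),((488,268),(10,-61,10)),((587,503),(-78,-5,10)),((678,400),(-78,-61,10))]
Tp=[((313,310),(10,5,10)),((328,432),(10,61,10)),((295,155),(10,-61,10)),((310,278),(10,-5,10)),((130,127),(73.5,-69,52)),((163,458),(73.5,69,52))]
def cv(p,o): return np.array([(p[0]+.5)/6-.5+o[0],(p[1]+.5)/6-.5+o[1]])
obs=[("side",cv(p,(265,130)),np.array(q)/1e3) for p,q in S]+[("top",cv(p,(270,130)),np.array(q)/1e3) for p,q in Tp]
def W(v,q):
    c,s=np.cos(v[2]),np.sin(v[2]);return np.array([v[0]+c*q[0]-s*q[1],v[1]+s*q[0]+c*q[1],q[2]])
for cams in (("side","top"),("side",),("top",)):
    O=[o for o in obs if o[0] in cams]
    f=lambda v:np.concatenate([proj(c,W(v,q))-p for c,p,q in O])
    r=least_squares(f,[.49,.25,1.65],loss="soft_l1");print(cams,r.x,np.degrees(r.x[2]));print(f(r.x).reshape(-1,2).round(1).tolist())
```

```text
('side', 'top') [0.4825 0.2453 1.6813] 96.3300100265077
[[0.7, 0.2], [1.6, -0.8], [-1.0, -0.9], [-0.7, -1.6], [-0.8, -0.3], [-0.9, -1.5], [0.5, 1.0], [1.3, -0.6], [0.0, -0.4], [0.1, 0.9], [0.1, 0.4], [0.1, 1.1], [1.5, 0.7], [2.0, 0.4]]
('side',) [0.4815 0.2444 1.687 ] 96.65946234329806
[[0.4, 0.8], [1.6, 0.1], [-0.9, -0.1], [-0.7, -0.9], [-0.8, 0.3], [-1.1, -1.0], [0.7, 1.4], [1.3, -0.3]]
('top',) [0.4837 0.2466 1.677 ] 96.08675679587232
[[-0.5, -0.9], [-0.5, 0.4], [-0.3, -0.1], [-0.4, 0.6], [1.1, 0.1], [1.4, -0.2]]
```

```bash
cat >> h.py <<'E'
from scipy.spatial.transform import Rotation as Ro
TR=np.array([.4828,.2456]); YAW=np.radians(96.3)
def tw(x,y,z): # tray mm, z above floor mm -> world m
    c,s=np.cos(YAW),np.sin(YAW);x,y=x/1e3,y/1e3
    return np.array([TR[0]+c*x-s*y,TR[1]+s*x+c*y,z/1e3+.01])
def wt(P):
    c,s=np.cos(YAW),np.sin(YAW);d=np.asarray(P)[:2]-TR
    return np.array([c*d[0]+s*d[1],-s*d[0]+c*d[1],P[2]-.01])*1e3
def st():
    s=telemetry.get_state();return s,np.array(s["eef_pos"]),Ro.from_euler("xyz",s["ee_rot"])
# tool R for tool-down w/ tool z along tray +y*sgn, tilted: tilt>0 = tips point toward tray +x
def Rt(tilt=0,sgn=1,yaw=0,lift=0):
    a=YAW+np.radians(yaw);tx=np.array([np.cos(a),np.sin(a),0]);ty=np.array([-np.sin(a),np.cos(a),0]);up=np.array([0,0,1.])
    t=np.radians(tilt);X=-np.cos(t)*up+np.sin(t)*tx;Z=sgn*ty;Y=np.cross(Z,X)
    return Ro.from_matrix(np.stack([X,Y,Z],1))
def rows(tip,R,n=None,p0=None,R0=None):
    """tip: desired fingertip-centre world; prints shift/turn in units total from current"""
    if p0 is None: _,p0,R0=st()
    tgt=np.asarray(tip)-.178*R.as_matrix()[:,0]
    d=R0.inv().apply(tgt-p0)/.025; w=(R0.inv()*R).as_rotvec(degrees=True)/6
    print("dist mm",np.linalg.norm(tgt-p0)*1e3,"tool units shift",d.round(2),"turn",w.round(2))
    if np.abs(w).max()<.05: return
    # two-phase-free: per-row with n rows of constant twist
    if n:
        rv=w/n; r=Ro.from_rotvec(rv*6,degrees=True)
        # find constant body shift s so that sum_k R^k s = d
        M=sum((np.linalg.matrix_power(r.as_matrix(),k) for k in range(n)))
        print("n",n,"per row shift",np.linalg.solve(M,d).round(3),"turn",rv.round(3))
def where():
    s,p,R=st();m=R.as_matrix();tip=p+.178*m[:,0]
    t=np.array([np.cos(YAW),np.sin(YAW),0])
    print("t",round(s["t"],2),"tip tray mm",wt(tip).round(1),"world",tip.round(4),"X",m[:,0].round(3),"Y",m[:,1].round(3),"Z",m[:,2].round(3),"F",np.round(s["force"],1),"w",round(s["width"],4))
E
python3 - <<'E'
from h import *
where()
for n,p in(("jar",None),("swab_box",None),("pen",None)):
    for c in("side","top"):
        l=finder.look_for(n,c);print(n,c,[(np.round(x["extent"]),round(x["confidence"],2)) for x in l[:2]])
        l=finder.pinpoint(n,c)
        if l:
            L=l[0]["location"];print(n,c,wt(onz(c,(L[1],L[0]),0)).round(0),round(l[0]["confidence"],2))
# card corners crop
crop("side",(0,0,130,130),6,"c_side.png")
for sg in(1,-1): rows(tw(-110,33,80),Rt(0,sg),20)
for i,(x,y) in enumerate([(-77,33),(-3,33),(-77,8),(-77,58),(-80,0)]): print((x,y),proj("side",tw(x,y,2.5)).round(1),proj("top",tw(x,y,2.5)).round(1))
E
```

```text
t 0.9 tip tray mm [432.5 248.5 216.7] world [0.1884 0.6482 0.2267] X [-0.  0. -1.] Y [ 0.96  -0.279 -0.   ] Z [-0.279 -0.96  -0.   ] F [ 0.6  0.1 -0.3] w 0.0874
jar side [(array([255., 217., 283., 251.]), 0.56)]
jar side [ 40. 149. -10.] 0.97
jar top [(array([304., 225., 325., 249.]), 0.69)]
jar top [ 38. 146. -10.] 0.74
swab_box side [(array([220.,  73., 295., 153.]), 0.63)]
swab_box side [243. -57. -10.] 0.77
swab_box top [(array([194., 137., 254., 195.]), 0.56), (array([302., 228., 325., 250.]), 0.18)]
swab_box top [254. -44. -10.] 0.81
pen side [(array([240., 154., 292., 188.]), 0.63)]
pen side [150.  43. -10.] 0.75
pen top [(array([264., 178., 274., 227.]), 0.45)]
pen top [149.  49. -10.] 0.67
dist mm 599.4571925246408 tool units shift [ 5.47 16.27 16.75] turn [11.25  0.   -0.  ]
n 20 per row shift [0.273 1.202 0.295] turn [ 0.562  0.    -0.   ]
dist mm 599.4571925246408 tool units shift [ 5.47 16.27 16.75] turn [-18.75   0.     0.  ]
n 20 per row shift [ 0.273 -0.222  1.36 ] turn [-0.938  0.     0.   ]
(-77, 33) [351.5 226.5] [357.  187.4]
(-3, 33) [322.5 205.9] [328.  190.7]
(-77, 8) [358.9 217.8] [355.7 177.8]
(-77, 58) [343.9 235.4] [358.2 197.1]
(-80, 0) [362.4 215.9] [356.5 174.6]
```

View pics/c_side.png

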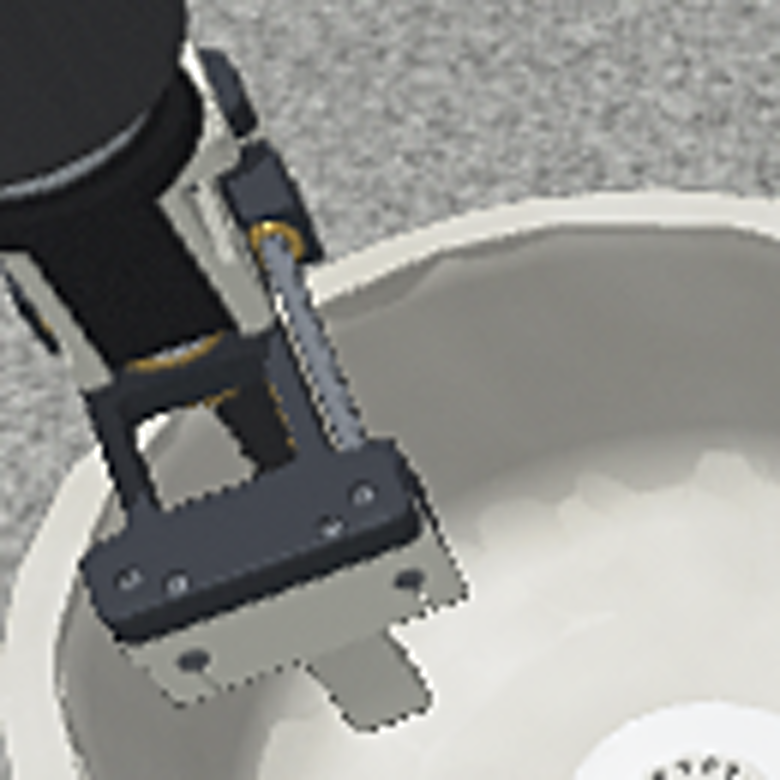

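Run:
```python
from h import *
rows(tw(-108,33,60),Rt(0,1),20*2)
rows(tw(-108,33,60),Rt(0,1),30)
```

```text
dist mm 602.5354500937806 tool units shift [ 6.27 16.24 16.67] turn [11.25  0.   -0.  ]
n 40 per row shift [0.157 0.601 0.137] turn [ 0.281  0.    -0.   ]
dist mm 602.5354500937806 tool units shift [ 6.27 16.24 16.67] turn [11.25  0.   -0.  ]
n 30 per row shift [0.209 0.801 0.187] turn [ 0.375  0.    -0.   ]
```

Emit:
play_rows([
  {"gripper":0,"tx":0.05,"ty":0.8,"tz":0.187,"ax":0.375},
  {"gripper":0,"tx":0.05,"ty":0.8,"tz":0.187,"ax":0.375},
  {"gripper":0,"tx":0.05,"ty":0.8,"tz":0.187,"ax":0.375},
  {"gripper":0,"tx":0.05,"ty":0.8,"tz":0.187,"ax":0.375},
  {"gripper":0,"tx":0.05,"ty":0.8,"tz":0.187,"ax":0.375},
  {"gripper":0,"tx":0.05,"ty":0.8,"tz":0.187,"ax":0.375},
  {"gripper":0,"tx":0.05,"ty":0.8,"tz":0.187,"ax":0.375},
  {"gripper":0,"tx":0.05,"ty":0.8,"tz":0.187,"ax":0.375},
  {"gripper":0,"tx":0.05,"ty":0.8,"tz":0.187,"ax":0.375},
  {"gripper":0,"tx":0.05,"ty":0.8,"tz":0.187,"ax":0.375},
  {"gripper":0,"tx":0.05,"ty":0.8,"tz":0.187,"ax":0.375},
  {"gripper":0,"tx":0.05,"ty":0.8,"tz":0.187,"ax":0.375},
  {"gripper":0,"tx":0.05,"ty":0.8,"tz":0.187,"ax":0.375},
  {"gripper":0,"tx":0.05,"ty":0.8,"tz":0.187,"ax":0.375},
  {"gripper":0,"tx":0.05,"ty":0.8,"tz":0.187,"ax":0.375},
])

```text
invalid input
```

Run:
```python
from h import *
where()
rows(tw(-108,33,60),Rt(0,1),15)
```

```text
t 1.55 tip tray mm [432.4 248.5 216.6] world [0.1883 0.6482 0.2266] X [-0. -0. -1.] Y [ 0.96  -0.279 -0.   ] Z [-0.279 -0.96   0.   ] F [-0.5  0.3 -0. ] w 0.0876
dist mm 602.5354500937806 tool units shift [ 6.27 16.24 16.67] turn [11.25  0.   -0.  ]
n 15 per row shift [0.418 1.594 0.405] turn [ 0.75  0.   -0.  ]
```

Emit:
play_rows([
  {"gripper":0,"tx":0.05,"ty":0.8,"tz":0.187,"ax":0.375,"ay":0,"az":0},
  {"gripper":0,"tx":0.05,"ty":0.8,"tz":0.187,"ax":0.375,"ay":0,"az":0},
  {"gripper":0,"tx":0.05,"ty":0.8,"tz":0.187,"ax":0.375,"ay":0,"az":0},
  {"gripper":0,"tx":0.05,"ty":0.8,"tz":0.187,"ax":0.375,"ay":0,"az":0},
  {"gripper":0,"tx":0.05,"ty":0.8,"tz":0.187,"ax":0.375,"ay":0,"az":0},
  {"gripper":0,"tx":0.05,"ty":0.8,"tz":0.187,"ax":0.375,"ay":0,"az":0},
  {"gripper":0,"tx":0.05,"ty":0.8,"tz":0.187,"ax":0.375,"ay":0,"az":0},
  {"gripper":0,"tx":0.05,"ty":0.8,"tz":0.187,"ax":0.375,"ay":0,"az":0},
  {"gripper":0,"tx":0.05,"ty":0.8,"tz":0.187,"ax":0.375,"ay":0,"az":0},
  {"gripper":0,"tx":0.05,"ty":0.8,"tz":0.187,"ax":0.375,"ay":0,"az":0},
  {"gripper":0,"tx":0.05,"ty":0.8,"tz":0.187,"ax":0.375,"ay":0,"az":0},
  {"gripper":0,"tx":0.05,"ty":0.8,"tz":0.187,"ax":0.375,"ay":0,"az":0},
  {"gripper":0,"tx":0.05,"ty":0.8,"tz":0.187,"ax":0.375,"ay":0,"az":0},
  {"gripper":0,"tx":0.05,"ty":0.8,"tz":0.187,"ax":0.375,"ay":0,"az":0},
  {"gripper":0,"tx":0.05,"ty":0.8,"tz":0.187,"ax":0.375,"ay":0,"az":0},
])

```text
t: 2.8
eef_pos: [0.4032, 0.4322, 0.3859]
ee_rot: [-2.94, 1.571, 0.899]
force: [-0.6, 0.4, 0.2]
width: 0.0005
```

Run:
```python
from h import *
where()
rows(tw(-108,33,60),Rt(0,1),15)
```

```text
t 2.8 tip tray mm [194.2  58.6 197.9] world [0.4032 0.4322 0.2079] X [ 0.  0. -1.] Y [ 0.642 -0.767 -0.   ] Z [-0.767 -0.642 -0.   ] F [-0.6  0.4  0.2] w 0.0005
dist mm 333.15160302076123 tool units shift [ 5.51 10.63  5.84] turn [ 5.61 -0.    0.  ]
n 15 per row shift [0.368 0.799 0.186] turn [ 0.374 -0.     0.   ]
```

Emit:
play_rows([
  {"gripper":0,"tx":0.1,"ty":0.8,"tz":0.186,"ax":0.374,"ay":0,"az":0},
  {"gripper":0,"tx":0.1,"ty":0.8,"tz":0.186,"ax":0.374,"ay":0,"az":0},
  {"gripper":0,"tx":0.1,"ty":0.8,"tz":0.186,"ax":0.374,"ay":0,"az":0},
  {"gripper":0,"tx":0.1,"ty":0.8,"tz":0.186,"ax":0.374,"ay":0,"az":0},
  {"gripper":0,"tx":0.1,"ty":0.8,"tz":0.186,"ax":0.374,"ay":0,"az":0},
  {"gripper":0,"tx":0.1,"ty":0.8,"tz":0.186,"ax":0.374,"ay":0,"az":0},
  {"gripper":0,"tx":0.1,"ty":0.8,"tz":0.186,"ax":0.374,"ay":0,"az":0},
  {"gripper":0,"tx":0.1,"ty":0.8,"tz":0.186,"ax":0.374,"ay":0,"az":0},
  {"gripper":0,"tx":0.67,"ty":0.8,"tz":0.186,"ax":0.374,"ay":0,"az":0},
  {"gripper":0,"tx":0.67,"ty":0.8,"tz":0.186,"ax":0.374,"ay":0,"az":0},
  {"gripper":0,"tx":0.67,"ty":0.8,"tz":0.186,"ax":0.374,"ay":0,"az":0},
  {"gripper":0,"tx":0.67,"ty":0.8,"tz":0.186,"ax":0.374,"ay":0,"az":0},
  {"gripper":0,"tx":0.67,"ty":0.8,"tz":0.186,"ax":0.374,"ay":0,"az":0},
  {"gripper":0,"tx":0.67,"ty":0.8,"tz":0.186,"ax":0.374,"ay":0,"az":0},
  {"gripper":0,"tx":0.67,"ty":0.8,"tz":0.186,"ax":0.374,"ay":0,"az":0},
  {"gripper":0,"tx":0,"ty":0,"tz":0,"ax":0,"ay":0,"az":0},
])

```text
t: 4.13
eef_pos: [0.46, 0.1318, 0.2457]
ee_rot: [0.41, 1.565, -2.625]
force: [-0.7, -0.4, -0.5]
width: -0.0
```

Run:
```python
from h import *
where()
rows(tw(-100,33,1),Rt(0,1),8)
crop("side",(250,110,450,260),4,"d_side.png")
crop("top",(270,110,470,260),4,"d_top.png")
```

```text
t 4.13 tip tray mm [-111.    36.2   57.7] world [0.459  0.1313 0.0677] X [-0.005 -0.003 -1.   ] Y [ 0.106 -0.994  0.002] Z [-0.994 -0.106  0.005] F [-0.7 -0.4 -0.5] w -0.0
dist mm 57.75484294668088 tool units shift [ 2.27 -0.43 -0.1 ] turn [-0.04  0.05 -0.02]
n 8 per row shift [ 0.284 -0.053 -0.012] turn [-0.004  0.007 -0.003]
```

View pics/d_side.png

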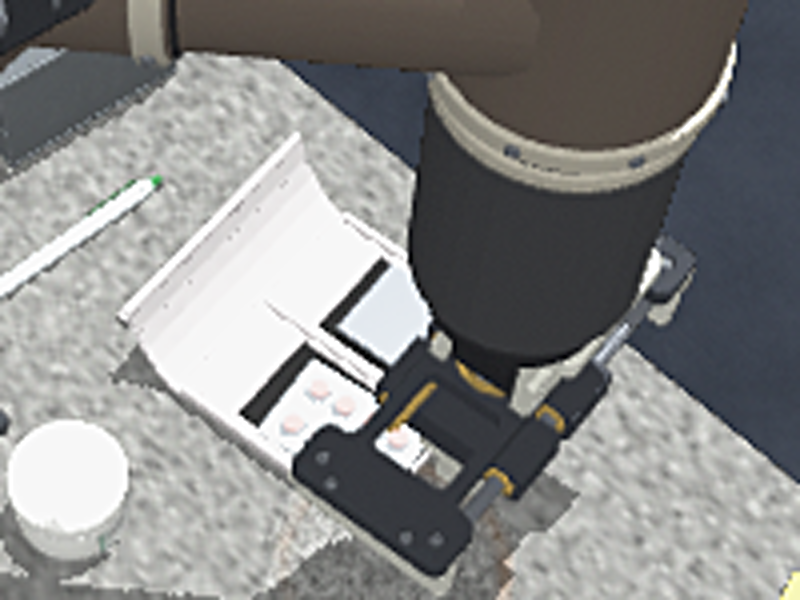

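View pics/d_top.png

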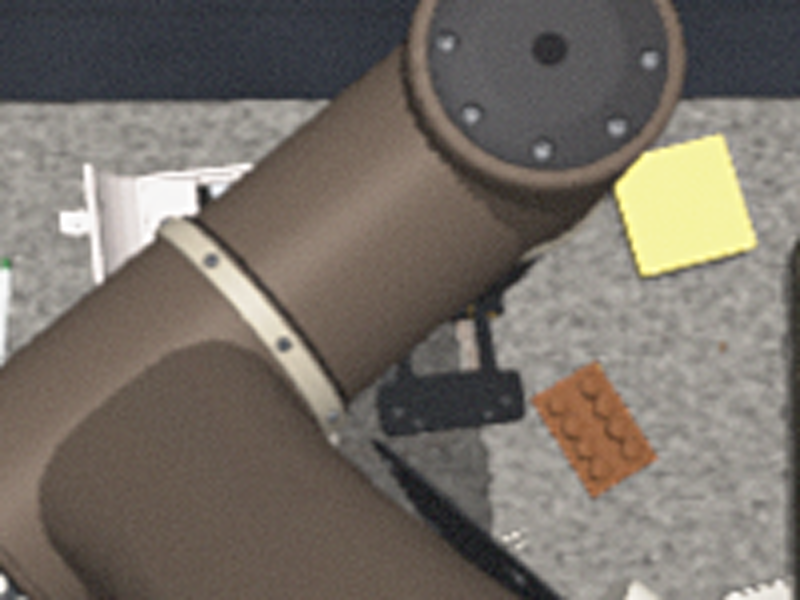

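Emit:
play_rows([
  {"gripper":0,"tx":0.4,"ty":-0.08,"tz":-0.02,"ax":0,"ay":0,"az":0},
  {"gripper":0,"tx":0.5,"ty":-0.1,"tz":-0.02,"ax":0,"ay":0,"az":0},
  {"gripper":0,"tx":0.5,"ty":-0.1,"tz":-0.02,"ax":0,"ay":0,"az":0},
  {"gripper":0,"tx":0.4,"ty":-0.08,"tz":-0.02,"ax":0,"ay":0,"az":0},
  {"gripper":0,"tx":0.3,"ty":-0.07,"tz":-0.02,"ax":0,"ay":0,"az":0},
  {"gripper":0,"tx":0,"ty":0,"tz":0,"ax":0,"ay":0,"az":0},
  {"gripper":0,"tx":0,"ty":0,"tz":0,"ax":0,"ay":0,"az":0},
])

```text
t: 4.82
eef_pos: [0.4635, 0.1468, 0.1964]
ee_rot: [2.894, 1.571, -0.135]
force: [-0.3, -1.3, 0.4]
width: 0.0006
```

Run:
```python
from h import *
where();where()
rows(tw(-100,33,1),Rt(0,1),8)
```

```text
t 4.82 tip tray mm [-96.1  30.    8.4] world [0.4635 0.1468 0.0184] X [ 0. -0. -1.] Y [ 0.112 -0.994  0.   ] Z [-0.994 -0.112 -0.   ] F [-0.3 -1.3  0.4] w 0.0006
t 4.82 tip tray mm [-96.1  30.    8.4] world [0.4635 0.1468 0.0184] X [ 0. -0. -1.] Y [ 0.112 -0.994  0.   ] Z [-0.994 -0.112 -0.   ] F [-0.3 -1.3  0.4] w 0.0006
dist mm 8.927532845801133 tool units shift [0.3  0.16 0.12] turn [ 0.02 -0.   -0.  ]
```

Emit:
play_rows([
  {"gripper":0,"tx":0.15,"ty":0.02,"tz":0.06,"ax":0.02,"ay":0,"az":0},
  {"gripper":0,"tx":0.14,"ty":0,"tz":0.06,"ax":0,"ay":0,"az":0},
  {"gripper":0,"tx":0,"ty":0,"tz":0,"ax":0,"ay":0,"az":0},
  {"gripper":0,"tx":0,"ty":0,"tz":0,"ax":0,"ay":0,"az":0},
])

```text
t: 5.15
eef_pos: [0.4602, 0.1453, 0.189]
ee_rot: [-3.109, 1.571, 0.142]
force: [-0.4, -0.4, -0.5]
width: 0.0004
```

Run:
```python
from h import *
where()
rows(tw(-30,33,1),Rt(0,1),8)
crop("side",(250,110,450,260),4,"e_side.png")
```

```text
t 5.15 tip tray mm [-97.2  33.5   1. ] world [0.4602 0.1453 0.011 ] X [ 0.  0. -1.] Y [ 0.109 -0.994 -0.   ] Z [-0.994 -0.109 -0.   ] F [-0.4 -0.4 -0.5] w 0.0004
dist mm 67.23859390708112 tool units shift [ 0.   -2.69 -0.02] turn [-0.01 -0.    0.  ]
```

View pics/e_side.png

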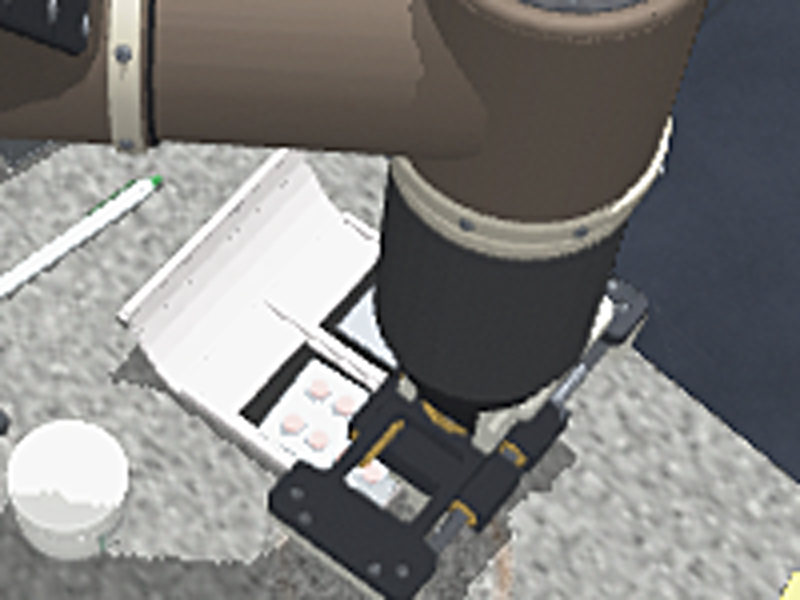

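Emit:
play_rows([
  {"gripper":0,"tx":0,"ty":-0.1,"tz":0,"ax":0,"ay":0,"az":0},
  {"gripper":0,"tx":0,"ty":-0.2,"tz":0,"ax":0,"ay":0,"az":0},
  {"gripper":0,"tx":0,"ty":-0.2,"tz":0,"ax":0,"ay":0,"az":0},
  {"gripper":0,"tx":0,"ty":-0.2,"tz":0,"ax":0,"ay":0,"az":0},
  {"gripper":0,"tx":0,"ty":-0.2,"tz":0,"ax":0,"ay":0,"az":0},
  {"gripper":0,"tx":0,"ty":-0.2,"tz":0,"ax":0,"ay":0,"az":0},
  {"gripper":0,"tx":0,"ty":-0.2,"tz":0,"ax":0,"ay":0,"az":0},
  {"gripper":0,"tx":0,"ty":-0.2,"tz":0,"ax":0,"ay":0,"az":0},
  {"gripper":0,"tx":0,"ty":-0.2,"tz":0,"ax":0,"ay":0,"az":0},
  {"gripper":0,"tx":0,"ty":-0.2,"tz":0,"ax":0,"ay":0,"az":0},
  {"gripper":0,"tx":0,"ty":-0.2,"tz":0,"ax":0,"ay":0,"az":0},
  {"gripper":0,"tx":0,"ty":-0.2,"tz":0,"ax":0,"ay":0,"az":0},
  {"gripper":0,"tx":0,"ty":-0.2,"tz":0,"ax":0,"ay":0,"az":0},
  {"gripper":0,"tx":0,"ty":0,"tz":0,"ax":0,"ay":0,"az":0},
])

```text
t: 6.37
eef_pos: [0.4535, 0.2084, 0.189]
ee_rot: [-2.674, 1.57, 0.577]
force: [0.2, 0.3, -0.8]
width: 0.0
```

Run:
```python
from h import *
where()
rows(tw(32,33,1),Rt(0,1),8)
crop("side",(250,110,450,260),4,"f_side.png")
```

```text
t 6.37 tip tray mm [-33.7  33.1   1. ] world [0.4536 0.2085 0.011 ] X [ 0.  0. -1.] Y [ 0.11  -0.994 -0.   ] Z [-0.994 -0.11  -0.   ] F [ 0.2  0.3 -0.8] w 0.0
dist mm 65.73467677954947 tool units shift [-0.   -2.63 -0.01] turn [ 0. -0.  0.]
```

View pics/f_side.png

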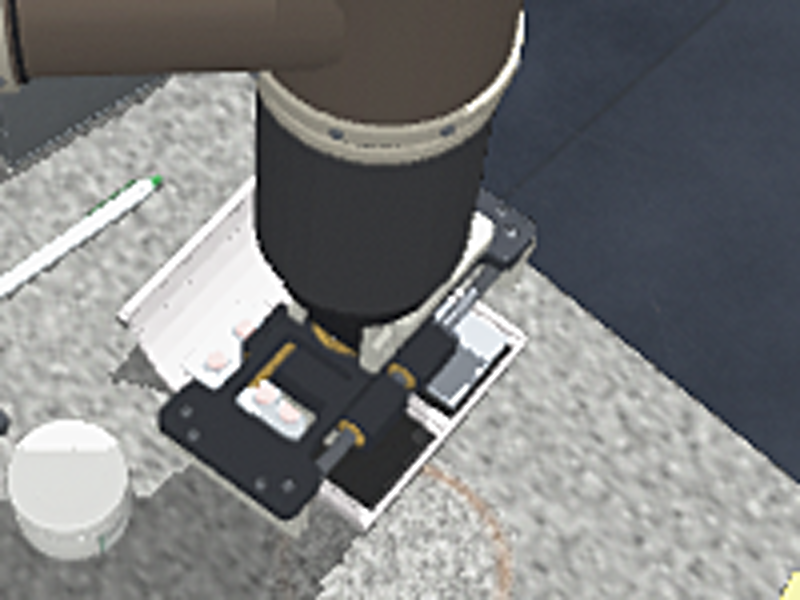

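Emit:
play_rows([
  {"gripper":0,"tx":0,"ty":-0.1,"tz":0,"ax":0,"ay":0,"az":0},
  {"gripper":0,"tx":0,"ty":-0.2,"tz":0,"ax":0,"ay":0,"az":0},
  {"gripper":0,"tx":0,"ty":-0.2,"tz":0,"ax":0,"ay":0,"az":0},
  {"gripper":0,"tx":0,"ty":-0.2,"tz":0,"ax":0,"ay":0,"az":0},
  {"gripper":0,"tx":0,"ty":-0.2,"tz":0,"ax":0,"ay":0,"az":0},
  {"gripper":0,"tx":0,"ty":-0.2,"tz":0,"ax":0,"ay":0,"az":0},
  {"gripper":0,"tx":0,"ty":-0.2,"tz":0,"ax":0,"ay":0,"az":0},
  {"gripper":0,"tx":0,"ty":-0.2,"tz":0,"ax":0,"ay":0,"az":0},
  {"gripper":0,"tx":0,"ty":-0.2,"tz":0,"ax":0,"ay":0,"az":0},
  {"gripper":0,"tx":0,"ty":-0.2,"tz":0,"ax":0,"ay":0,"az":0},
  {"gripper":0,"tx":0,"ty":-0.1,"tz":0,"ax":0,"ay":0,"az":0},
  {"gripper":0,"tx":0,"ty":0,"tz":0,"ax":0,"ay":0,"az":0},
])

```text
t: 7.42
eef_pos: [0.448, 0.2579, 0.1889]
ee_rot: [-2.49, 1.57, 0.762]
force: [1.1, -0.4, -0.7]
width: 0.0004
```

Run:
```python
from h import *
where()
rows(tw(32,33,1),Rt(0,1),8)
crop("side",(230,90,430,240),4,"g_side.png")
```

```text
t 7.42 tip tray mm [16.1 33.2  0.9] world [0.4481 0.2579 0.0109] X [ 0.  0. -1.] Y [ 0.11  -0.994 -0.   ] Z [-0.994 -0.11  -0.   ] F [ 1.1 -0.4 -0.7] w 0.0004
dist mm 15.983963018805374 tool units shift [-0.   -0.64 -0.01] turn [ 0. -0.  0.]
```

View pics/g_side.png

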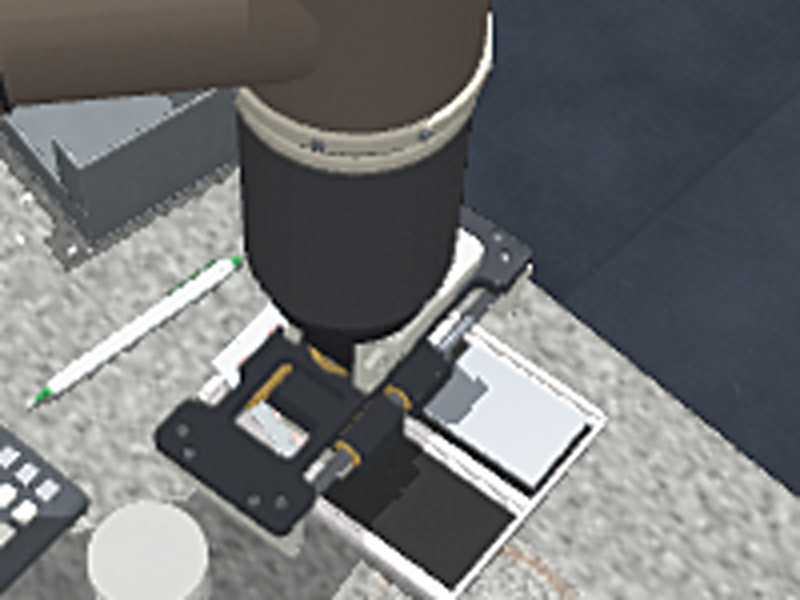

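Emit:
play_rows([
  {"gripper":0,"tx":0,"ty":-0.1,"tz":0,"ax":0,"ay":0,"az":0},
  {"gripper":0,"tx":0,"ty":-0.1,"tz":0,"ax":0,"ay":0,"az":0},
  {"gripper":0,"tx":0,"ty":-0.1,"tz":0,"ax":0,"ay":0,"az":0},
  {"gripper":0,"tx":0,"ty":-0.1,"tz":0,"ax":0,"ay":0,"az":0},
  {"gripper":0,"tx":0,"ty":-0.1,"tz":0,"ax":0,"ay":0,"az":0},
  {"gripper":0,"tx":0,"ty":-0.1,"tz":0,"ax":0,"ay":0,"az":0},
  {"gripper":0,"tx":0,"ty":0,"tz":0,"ax":0,"ay":0,"az":0},
  {"gripper":0,"tx":0,"ty":0,"tz":0,"ax":0,"ay":0,"az":0},
])

```text
t: 8.13
eef_pos: [0.4463, 0.2723, 0.1889]
ee_rot: [-2.532, 1.571, 0.72]
force: [-0.3, -0.1, 0.8]
width: 0.0005
```

Run:
```python
from h import *
where()
crop("side",(230,90,430,240),4,"h_side.png")
crop("top",(230,90,430,240),4,"h_top.png")
```

```text
t 8.13 tip tray mm [30.5 33.3  0.9] world [0.4463 0.2723 0.0109] X [ 0.  0. -1.] Y [ 0.109 -0.994 -0.   ] Z [-0.994 -0.109 -0.   ] F [-0.3 -0.1  0.8] w 0.0005
```

View pics/h_side.png

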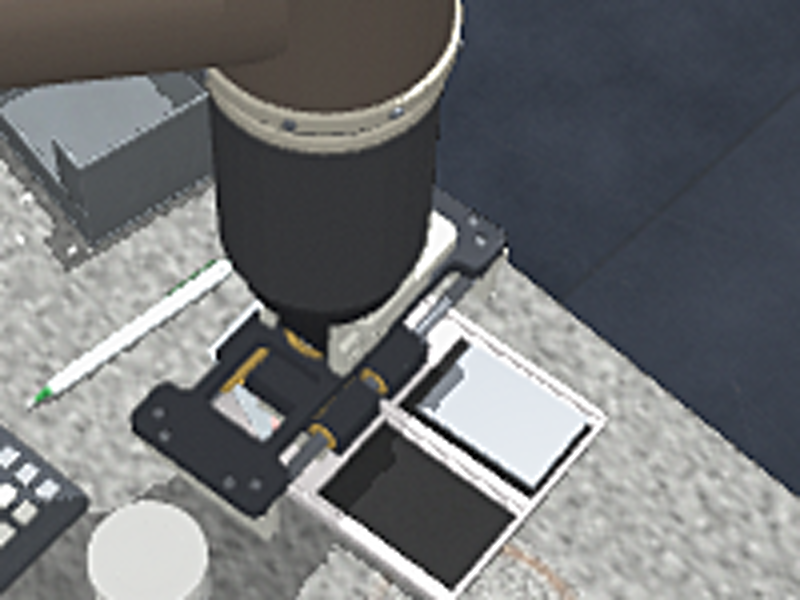

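View pics/h_top.png

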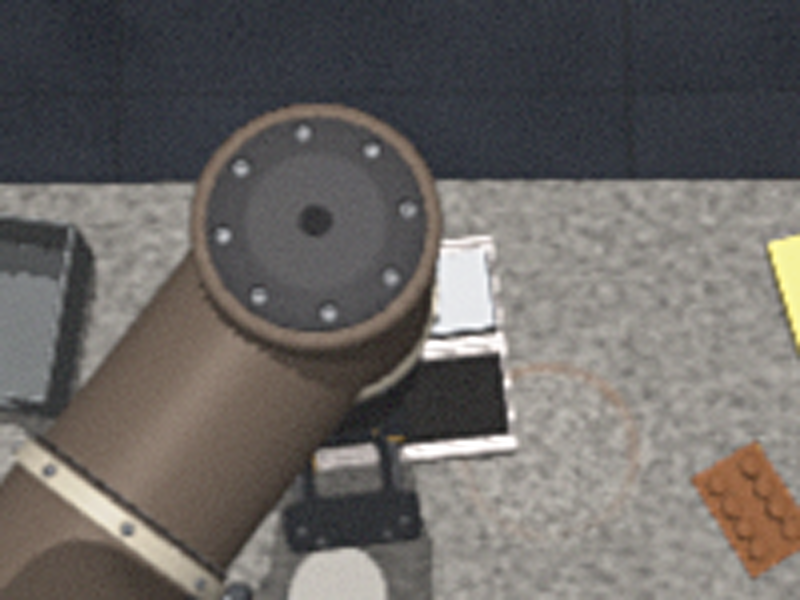

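Emit:
play_rows([
  {"gripper":0,"tx":0,"ty":-0.06,"tz":0,"ax":0,"ay":0,"az":0},
  {"gripper":0,"tx":0,"ty":-0.05,"tz":0,"ax":0,"ay":0,"az":0},
  {"gripper":0,"tx":0,"ty":0,"tz":0,"ax":0,"ay":0,"az":0},
  {"gripper":0,"tx":0,"ty":0,"tz":0,"ax":0,"ay":0,"az":0},
])

```text
t: 8.57
eef_pos: [0.446, 0.2748, 0.1889]
ee_rot: [1.005, 1.571, -2.027]
force: [-0.6, -1.1, 0.6]
width: 0.0004
```

Run:
```python
from h import *
where()
```

```text
t 8.57 tip tray mm [33.  33.4  0.9] world [0.446  0.2747 0.0109] X [-0. -0. -1.] Y [ 0.109 -0.994  0.   ] Z [-0.994 -0.109  0.   ] F [-0.6 -1.1  0.6] w 0.0004
```

Emit:
play_rows([
  {"gripper":0,"tx":0,"ty":0.2,"tz":0,"ax":0,"ay":0,"az":0},
  {"gripper":0,"tx":0,"ty":0.4,"tz":0,"ax":0,"ay":0,"az":0},
  {"gripper":0,"tx":-0.1,"ty":0.3,"tz":0,"ax":0,"ay":0,"az":0},
  {"gripper":0,"tx":-0.5,"ty":0.3,"tz":0,"ax":0,"ay":0,"az":0},
  {"gripper":0,"tx":-0.9,"ty":0.2,"tz":0,"ax":0,"ay":0,"az":0},
  {"gripper":0,"tx":-0.9,"ty":0,"tz":0,"ax":0,"ay":0,"az":0},
  {"gripper":0,"tx":-0.9,"ty":0,"tz":0,"ax":0,"ay":0,"az":0},
  {"gripper":0,"tx":-0.8,"ty":0,"tz":0,"ax":0,"ay":0,"az":0},
  {"gripper":0,"tx":-0.6,"ty":-0.4,"tz":0,"ax":0,"ay":0,"az":0},
  {"gripper":0,"tx":0,"ty":-0.8,"tz":0,"ax":0,"ay":0,"az":0},
  {"gripper":0,"tx":0,"ty":-0.8,"tz":0,"ax":0,"ay":0,"az":0},
  {"gripper":0,"tx":0,"ty":-0.8,"tz":0,"ax":0,"ay":0,"az":0},
  {"gripper":0,"tx":0,"ty":-0.8,"tz":0,"ax":0,"ay":0,"az":0},
  {"gripper":0,"tx":0,"ty":-0.8,"tz":0,"ax":0,"ay":0,"az":0},
  {"gripper":0,"tx":0,"ty":-0.4,"tz":0,"ax":0,"ay":0,"az":0},
  {"gripper":0,"tx":0,"ty":0,"tz":0,"ax":0,"ay":0,"az":0},
])

```text
t: 9.9
eef_pos: [0.4368, 0.3609, 0.3063]
ee_rot: [-2.68, 1.571, 0.572]
force: [0.4, 0.1, -0.7]
width: 0.0006
```

Run:
```python
from h import *
where()
rows(tw(110,33,50),Rt(0,1),8)
crop("side",(230,90,430,240),4,"i_side.png")
crop("top",(230,90,430,240),4,"i_top.png")
```

```text
t 9.9 tip tray mm [119.6  33.1 118.3] world [0.4368 0.3609 0.1283] X [ 0.  0. -1.] Y [ 0.11  -0.994 -0.   ] Z [-0.994 -0.11  -0.   ] F [ 0.4  0.1 -0.7] w 0.0006
dist mm 68.96099741086586 tool units shift [ 2.73  0.38 -0.  ] turn [ 0.01 -0.    0.  ]
```

View pics/i_side.png

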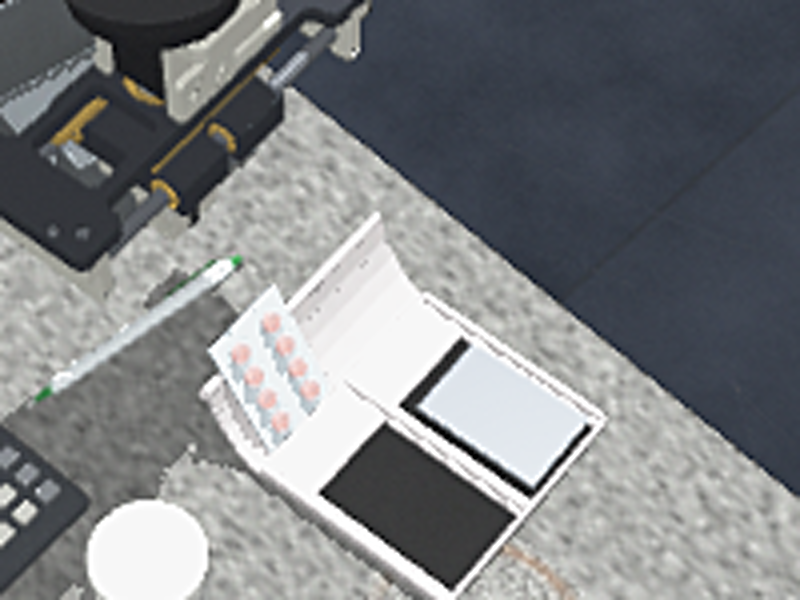

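View pics/i_top.png

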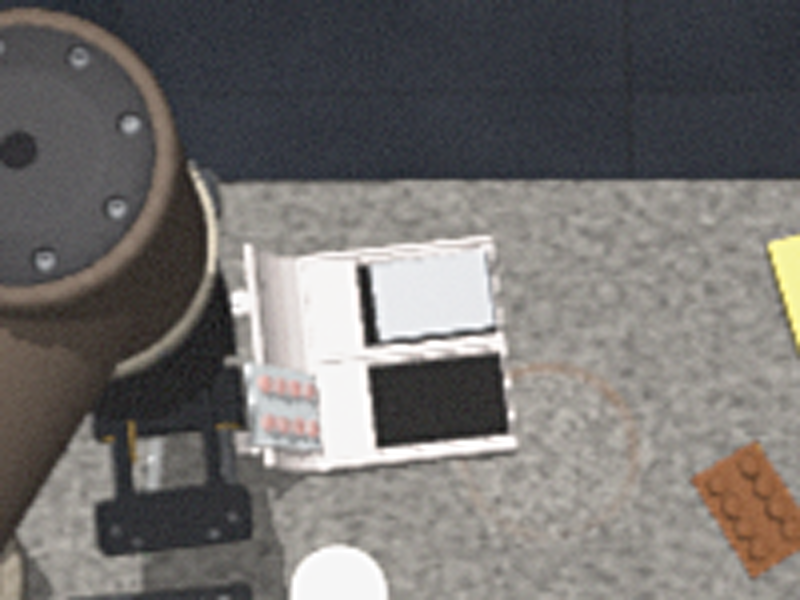

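Emit:
play_rows([
  {"gripper":0,"tx":0.4,"ty":0,"tz":0,"ax":0,"ay":0,"az":0},
  {"gripper":0,"tx":0.8,"ty":0,"tz":0,"ax":0,"ay":0,"az":0},
  {"gripper":0,"tx":0.8,"ty":0,"tz":0,"ax":0,"ay":0,"az":0},
  {"gripper":0,"tx":0.5,"ty":0,"tz":0,"ax":0,"ay":0,"az":0},
  {"gripper":0,"tx":0.25,"ty":0.2,"tz":0,"ax":0,"ay":0,"az":0},
  {"gripper":0,"tx":0,"ty":0.3,"tz":0,"ax":0,"ay":0,"az":0},
  {"gripper":0,"tx":0,"ty":0.3,"tz":0,"ax":0,"ay":0,"az":0},
  {"gripper":0,"tx":0,"ty":0.2,"tz":0,"ax":0,"ay":0,"az":0},
  {"gripper":0,"tx":0,"ty":0.1,"tz":0,"ax":0,"ay":0,"az":0},
  {"gripper":0,"tx":0,"ty":0,"tz":0,"ax":0,"ay":0,"az":0},
])

```text
t: 10.83
eef_pos: [0.4401, 0.3313, 0.2386]
ee_rot: [-2.258, 1.569, 0.992]
force: [-0.3, 0.2, 0.8]
width: 0.0006
```

Run:
```python
from h import *
where()
crop("side",(230,90,430,240),4,"j_side.png")
```

```text
t 10.83 tip tray mm [90.1 32.9 50.6] world [0.4402 0.3315 0.0606] X [ 0.001  0.001 -1.   ] Y [ 0.108 -0.994 -0.001] Z [-0.994 -0.108 -0.001] F [-0.3  0.2  0.8] w 0.0006
```

View pics/j_side.png

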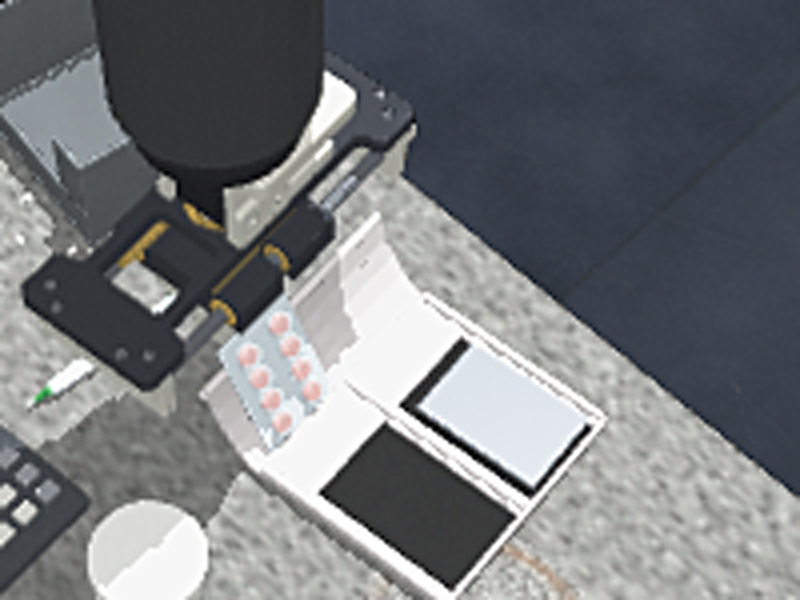

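Emit:
play_rows([
  {"gripper":0,"tx":0,"ty":0.12,"tz":0,"ax":0,"ay":0,"az":0},
  {"gripper":0,"tx":0,"ty":0.12,"tz":0,"ax":0,"ay":0,"az":0},
  {"gripper":0,"tx":0,"ty":0.12,"tz":0,"ax":0,"ay":0,"az":0},
  {"gripper":0,"tx":0,"ty":0.12,"tz":0,"ax":0,"ay":0,"az":0},
  {"gripper":0,"tx":0,"ty":0.12,"tz":0,"ax":0,"ay":0,"az":0},
  {"gripper":0,"tx":0,"ty":0.12,"tz":0,"ax":0,"ay":0,"az":0},
  {"gripper":0,"tx":0,"ty":0.12,"tz":0,"ax":0,"ay":0,"az":0},
  {"gripper":0,"tx":0,"ty":0.12,"tz":0,"ax":0,"ay":0,"az":0},
  {"gripper":0,"tx":0,"ty":0.08,"tz":0,"ax":0,"ay":0,"az":0},
  {"gripper":0,"tx":0,"ty":0,"tz":0,"ax":0,"ay":0,"az":0},
])

```text
t: 11.72
eef_pos: [0.4426, 0.3057, 0.2376]
ee_rot: [0.665, 1.571, -2.368]
force: [0.6, -0.9, 0.0]
width: 0.0001
```

Run:
```python
from h import *
where()
crop("side",(230,90,430,240),4,"k_side.png")
```

```text
t 11.72 tip tray mm [64.1 33.4 49.6] world [0.4426 0.3057 0.0596] X [-0. -0. -1.] Y [ 0.109 -0.994  0.   ] Z [-0.994 -0.109  0.   ] F [ 0.6 -0.9  0. ] w 0.0001
```

View pics/k_side.png

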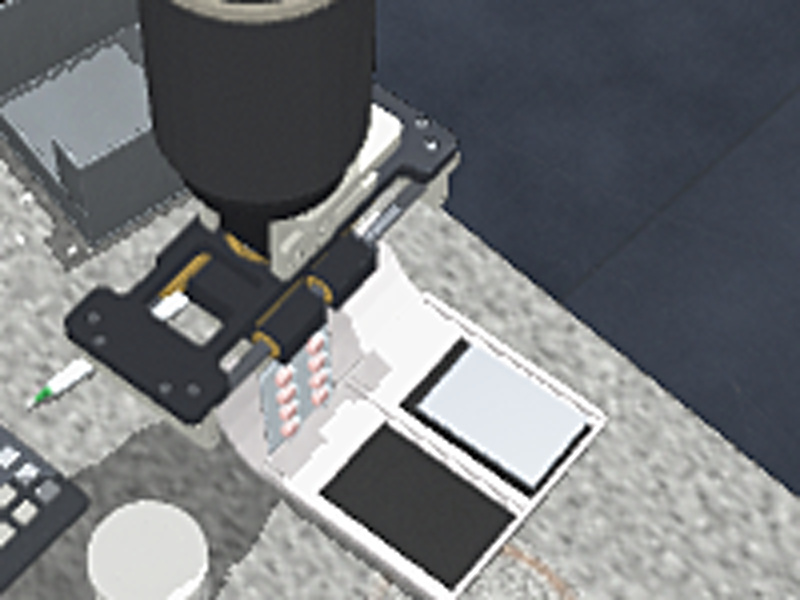

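Emit:
play_rows([
  {"gripper":0,"tx":0,"ty":0.1,"tz":0,"ax":0,"ay":0,"az":0},
  {"gripper":0,"tx":0,"ty":0.1,"tz":0,"ax":0,"ay":0,"az":0},
  {"gripper":0,"tx":0,"ty":0.1,"tz":0,"ax":0,"ay":0,"az":0},
  {"gripper":0,"tx":0,"ty":0.1,"tz":0,"ax":0,"ay":0,"az":0},
  {"gripper":0,"tx":0,"ty":0.1,"tz":0,"ax":0,"ay":0,"az":0},
  {"gripper":0,"tx":0,"ty":0.1,"tz":0,"ax":0,"ay":0,"az":0},
  {"gripper":0,"tx":0,"ty":0.1,"tz":0,"ax":0,"ay":0,"az":0},
  {"gripper":0,"tx":0,"ty":0.1,"tz":0,"ax":0,"ay":0,"az":0},
  {"gripper":0,"tx":0,"ty":0,"tz":0,"ax":0,"ay":0,"az":0},
  {"gripper":0,"tx":0,"ty":0,"tz":0,"ax":0,"ay":0,"az":0},
])

```text
t: 12.6
eef_pos: [0.4449, 0.2861, 0.2377]
ee_rot: [-2.199, 1.571, 1.052]
force: [-0.0, 0.8, 0.4]
width: 0.0007
```

Run:
```python
from h import *
where()
crop("side",(230,90,430,240),4,"l_side.png")
```

```text
t 12.6 tip tray mm [44.5 33.3 49.7] world [0.4449 0.2862 0.0597] X [ 0.  0. -1.] Y [ 0.109 -0.994 -0.   ] Z [-0.994 -0.109 -0.   ] F [-0.   0.8  0.4] w 0.0007
```

View pics/l_side.png

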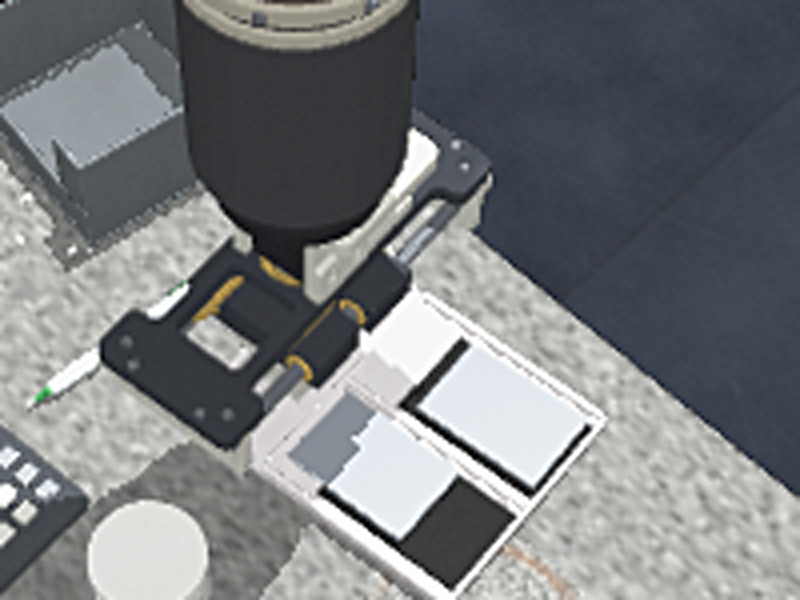

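Run:
```python
from h import *
im=cv2.imread("pics/l_side.png")
cv2.imwrite("pics/l2.png",cv2.resize(im[350:600,230:540],None,fx=2.5,fy=2.5))
for p in[(460,486),(404,540),(289,458),(348,392)]:
    q=((p[0]+.5)/4-.5+230,(p[1]+.5)/4-.5+90);print(p,wt(onz("side",q,.0185)).round(1))
```

```text
(460, 486) [-47.   16.7   8.5]
(404, 540) [-43.5  58.4   8.5]
(289, 458) [30.3 58.8  8.5]
(348, 392) [31.1  9.7  8.5]
```

View pics/l2.png

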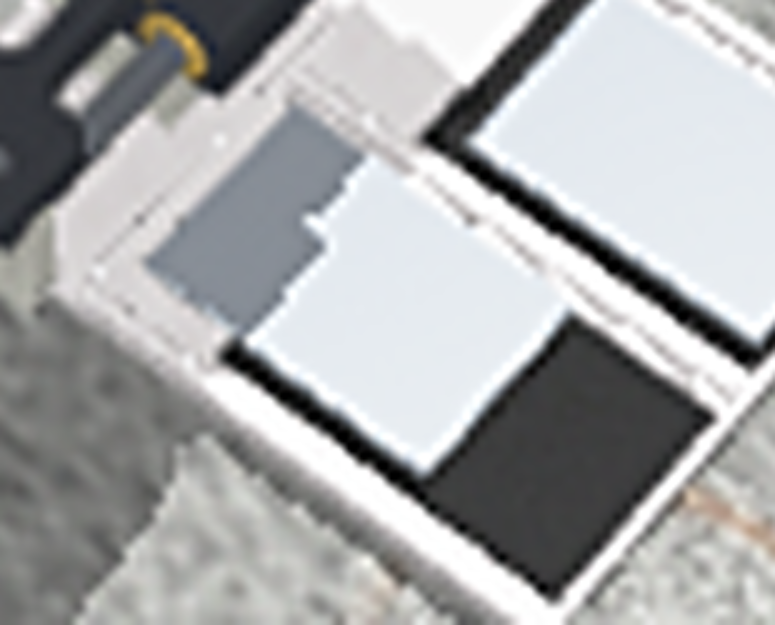

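Run:
```python
from h import *
R=Rt(25)
rows(tw(25.6,33.5,50),R,8)
```

```text
dist mm 95.65461688832588 tool units shift [0.66 3.77 0.01] turn [-0.01 -0.   -4.17]
n 8 per row shift [-0.009  0.482  0.001] turn [-0.001 -0.    -0.521]
```

Emit:
play_rows([
  {"gripper":0,"tx":-0.01,"ty":0.48,"tz":0,"ax":0,"ay":0,"az":-0.52},
  {"gripper":0,"tx":-0.01,"ty":0.48,"tz":0,"ax":0,"ay":0,"az":-0.52},
  {"gripper":0,"tx":-0.01,"ty":0.48,"tz":0,"ax":0,"ay":0,"az":-0.52},
  {"gripper":0,"tx":-0.01,"ty":0.48,"tz":0,"ax":0,"ay":0,"az":-0.52},
  {"gripper":0,"tx":-0.01,"ty":0.48,"tz":0,"ax":0,"ay":0,"az":-0.52},
  {"gripper":0,"tx":-0.01,"ty":0.48,"tz":0,"ax":0,"ay":0,"az":-0.52},
  {"gripper":0,"tx":-0.01,"ty":0.48,"tz":0,"ax":0,"ay":0,"az":-0.52},
  {"gripper":0,"tx":-0.01,"ty":0.48,"tz":0,"ax":0,"ay":0,"az":-0.53},
  {"gripper":0,"tx":0,"ty":0,"tz":0,"ax":0,"ay":0,"az":0},
  {"gripper":0,"tx":0,"ty":0,"tz":0,"ax":0,"ay":0,"az":0},
])

```text
t: 13.48
eef_pos: [0.4557, 0.1921, 0.2215]
ee_rot: [-1.57, 1.135, 1.678]
force: [1.2, 0.7, 0.1]
width: 0.0002
```

Run:
```python
from h import *
where()
rows(tw(45,33.5,8.5),Rt(25))
crop("side",(230,90,430,240),4,"m_side.png")
```

```text
t 13.48 tip tray mm [24.9 32.6 50.1] world [0.4477 0.2668 0.0601] X [-0.045  0.42  -0.907] Y [ 0.096 -0.902 -0.422] Z [-0.994 -0.106  0.   ] F [1.2 0.7 0.1] w 0.0002
dist mm 46.2340986407857 tool units shift [ 1.85 -0.02  0.03] turn [-0.03 -0.01 -0.01]
```

View pics/m_side.png

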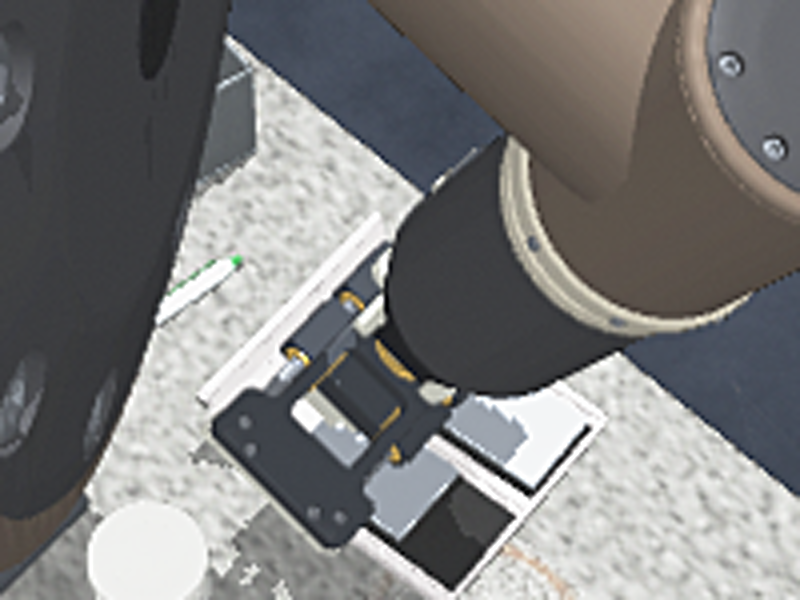

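Emit:
play_rows([
  {"gripper":0,"tx":0.3,"ty":0,"tz":0.02,"ax":-0.03,"ay":0,"az":0},
  {"gripper":0,"tx":0.4,"ty":0,"tz":0.02,"ax":0,"ay":0,"az":0},
  {"gripper":0,"tx":0.4,"ty":0,"tz":0,"ax":0,"ay":0,"az":0},
  {"gripper":0,"tx":0.3,"ty":0,"tz":0,"ax":0,"ay":0,"az":0},
  {"gripper":0,"tx":0.2,"ty":0,"tz":0,"ax":0,"ay":0,"az":0},
  {"gripper":0,"tx":0.15,"ty":0,"tz":0,"ax":0,"ay":0,"az":0},
  {"gripper":0,"tx":0.1,"ty":0,"tz":0,"ax":0,"ay":0,"az":0},
  {"gripper":0,"tx":0,"ty":0,"tz":0,"ax":0,"ay":0,"az":0},
])

```text
t: 14.2
eef_pos: [0.4519, 0.2125, 0.1792]
ee_rot: [-1.572, 1.134, 1.682]
force: [0.1, 0.0, 0.7]
width: 0.0004
```

Run:
```python
from h import *
where()
rows(tw(15,33.2,7.5),Rt(25))
crop("side",(230,90,430,240),4,"n_side.png")
```

```text
t 14.2 tip tray mm [45.7 34.5  7.8] world [0.4435 0.2873 0.0178] X [-0.047  0.42  -0.906] Y [ 0.102 -0.901 -0.423] Z [-0.994 -0.112 -0.001] F [0.1 0.  0.7] w 0.0004
dist mm 30.760598525509256 tool units shift [-0.51  1.12 -0.04] turn [0.02 0.   0.  ]
```

View pics/n_side.png

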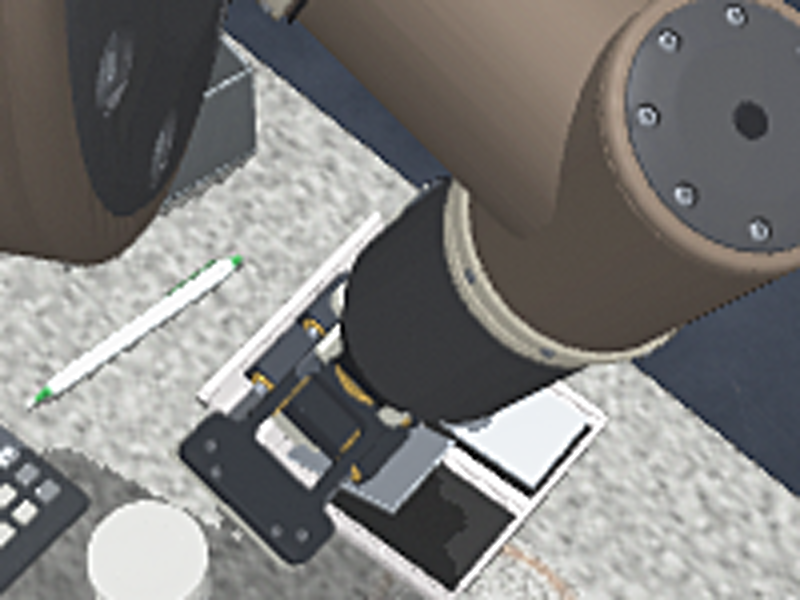

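Run:
```python
from h import *
crop("side",(300,170,380,240),10,"n2_side.png")
```

```text
(no output)
```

View pics/n2_side.png

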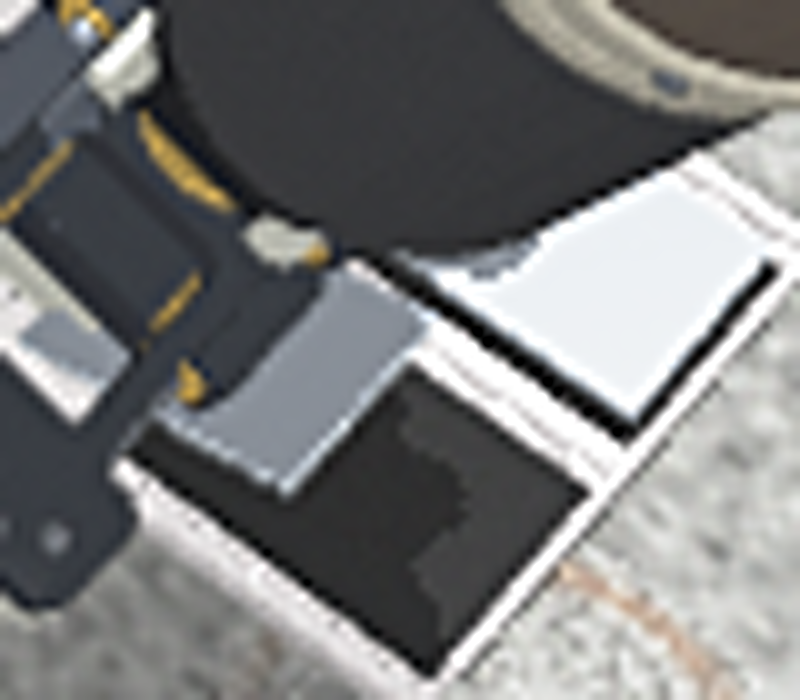

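Run:
```python
from h import *
for p in[(285,493),(425,320)]:
    q=((p[0]+.5)/10-.5+300,(p[1]+.5)/10-.5+170)
    for z in(8.5,15,20,25,30,35): print(p,z,wt(onz("side",q,.01+z/1e3)).round(1))
```

```text
(285, 493) 8.5 [-31.6  51.5   8.5]
(285, 493) 15 [-33.4  54.2  15. ]
(285, 493) 20 [-34.8  56.2  20. ]
(285, 493) 25 [-36.1  58.2  25. ]
(285, 493) 30 [-37.5  60.3  30. ]
(285, 493) 35 [-38.9  62.3  35. ]
(425, 320) 8.5 [-29.7   2.5   8.5]
(425, 320) 15 [-31.5   5.5  15. ]
(425, 320) 20 [-32.8   7.8  20. ]
(425, 320) 25 [-34.2  10.1  25. ]
(425, 320) 30 [-35.6  12.4  30. ]
(425, 320) 35 [-37.   14.7  35. ]
```

Emit:
play_rows([
  {"gripper":0,"tx":-0.09,"ty":-0.04,"tz":0,"ax":0,"ay":0,"az":0},
  {"gripper":0,"tx":-0.09,"ty":-0.04,"tz":0,"ax":0,"ay":0,"az":0},
  {"gripper":0,"tx":-0.09,"ty":-0.04,"tz":0,"ax":0,"ay":0,"az":0},
  {"gripper":0,"tx":-0.2,"ty":-0.09,"tz":0,"ax":0,"ay":0,"az":0},
  {"gripper":0,"tx":-0.4,"ty":-0.19,"tz":0,"ax":0,"ay":0,"az":0},
  {"gripper":0,"tx":-0.6,"ty":-0.28,"tz":0,"ax":0,"ay":0,"az":0},
  {"gripper":0,"tx":-0.6,"ty":-0.28,"tz":0,"ax":0,"ay":0,"az":0},
  {"gripper":0,"tx":-0.6,"ty":-0.28,"tz":0,"ax":0,"ay":0,"az":0},
  {"gripper":0,"tx":-0.4,"ty":-0.2,"tz":0,"ax":0,"ay":0,"az":0},
  {"gripper":0,"tx":0,"ty":0,"tz":0,"ax":0,"ay":0,"az":0},
])

```text
t: 15.13
eef_pos: [0.4524, 0.2128, 0.2678]
ee_rot: [-1.585, 1.132, 1.67]
force: [-0.1, 1.2, -0.4]
width: 0.0003
```

Run:
```python
from h import *
where()
crop("side",(270,140,390,240),6,"o_side.png")
crop("top",(260,130,380,230),6,"o_top.png")
```

```text
t 15.13 tip tray mm [46.3 33.  96.6] world [0.4449 0.288  0.1066] X [-0.042  0.423 -0.905] Y [ 0.104 -0.899 -0.425] Z [-0.994 -0.112 -0.006] F [-0.1  1.2 -0.4] w 0.0003
```

View pics/o_side.png

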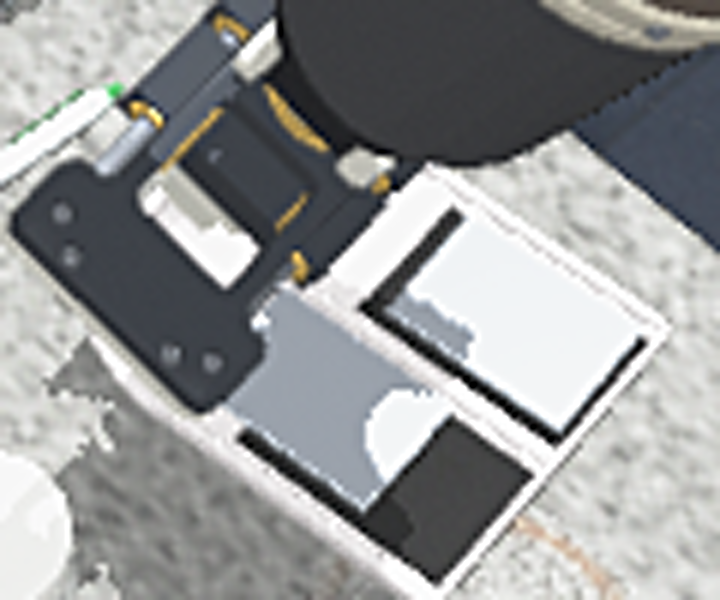

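View pics/o_top.png

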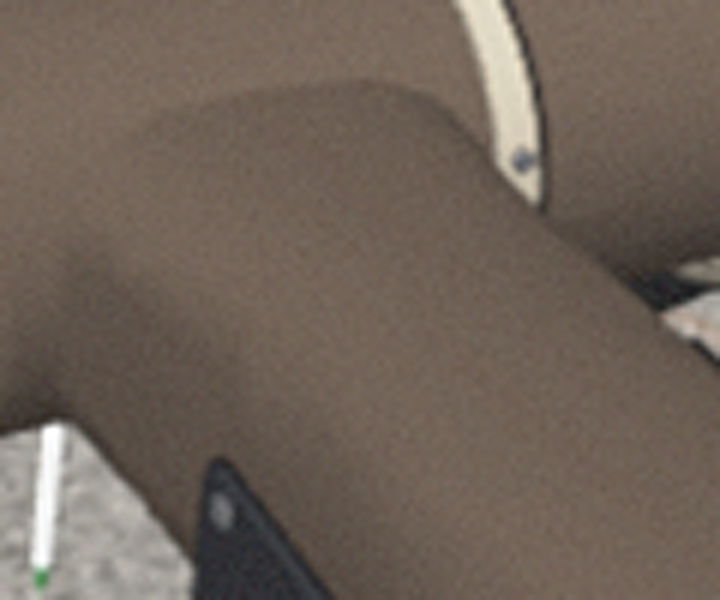

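Run:
```python
from h import *
for p in[(363,512),(446,415),(283,287)]:
    q=((p[0]+.5)/6-.5+270,(p[1]+.5)/6-.5+140);print(p,wt(onz("side",q,.0185)).round(1))
rows(tw(5,33.5,20),Rt(0),8)
```

```text
(363, 512) [-43.1  59.6   8.5]
(446, 415) [-42.6  13.3   8.5]
(283, 287) [31.2  9.2  8.5]
dist mm 66.73076482633564 tool units shift [ 2.65 -0.28 -0.04] turn [ 0.03 -0.02  4.18]
n 8 per row shift [ 0.321 -0.099 -0.005] turn [ 0.003 -0.002  0.522]
```

Emit:
play_rows([
  {"gripper":0,"tx":0.32,"ty":-0.09,"tz":0,"ax":0,"ay":0,"az":0.52},
  {"gripper":0,"tx":0.32,"ty":-0.09,"tz":0,"ax":0,"ay":0,"az":0.52},
  {"gripper":0,"tx":0.32,"ty":-0.09,"tz":0,"ax":0,"ay":0,"az":0.52},
  {"gripper":0,"tx":0.32,"ty":-0.09,"tz":0,"ax":0,"ay":0,"az":0.52},
  {"gripper":0,"tx":0.32,"ty":-0.09,"tz":0,"ax":0,"ay":0,"az":0.52},
  {"gripper":0,"tx":0.32,"ty":-0.09,"tz":0,"ax":0,"ay":0,"az":0.52},
  {"gripper":0,"tx":0.32,"ty":-0.09,"tz":0,"ax":0,"ay":0,"az":0.52},
  {"gripper":0,"tx":0.32,"ty":-0.09,"tz":0,"ax":0,"ay":0,"az":0.53},
  {"gripper":0,"tx":0,"ty":0,"tz":0,"ax":0,"ay":0,"az":0},
  {"gripper":0,"tx":0,"ty":0,"tz":0,"ax":0,"ay":0,"az":0},
])

```text
t: 16.07
eef_pos: [0.4475, 0.2449, 0.2059]
ee_rot: [0.6, 1.569, -2.428]
force: [-0.4, 0.5, 0.1]
width: 0.0005
```

Run:
```python
from h import *
where()
rows(tw(0,33.5,10),Rt(0),8)
```

```text
t 16.07 tip tray mm [ 3.  35.4 17.9] world [0.4473 0.2447 0.0279] X [-0.001 -0.001 -1.   ] Y [ 0.113 -0.994  0.001] Z [-0.994 -0.113  0.001] F [-0.4  0.5  0.1] w 0.0005
dist mm 8.650090868406128 tool units shift [ 0.32  0.13 -0.07] turn [ 0.03  0.01 -0.01]
```

Emit:
play_rows([
  {"gripper":0,"tx":0.16,"ty":0.06,"tz":-0.03,"ax":0.02,"ay":0,"az":0},
  {"gripper":0,"tx":0.16,"ty":0.06,"tz":-0.03,"ax":0,"ay":0,"az":0},
  {"gripper":0,"tx":0.08,"ty":0,"tz":0,"ax":0,"ay":0,"az":0},
  {"gripper":0,"tx":0,"ty":0,"tz":0,"ax":0,"ay":0,"az":0},
  {"gripper":0,"tx":0,"ty":0,"tz":0,"ax":0,"ay":0,"az":0},
])

```text
t: 16.48
eef_pos: [0.4502, 0.2419, 0.1973]
ee_rot: [-2.766, 1.569, 0.485]
force: [0.6, 0.1, 0.6]
width: 0.0007
```

Run:
```python
from h import *
where()
```

```text
t 16.48 tip tray mm [ 0.  32.5  9.3] world [0.4505 0.242  0.0193] X [ 0.001  0.001 -1.   ] Y [ 0.109 -0.994 -0.001] Z [-0.994 -0.109 -0.002] F [0.6 0.1 0.6] w 0.0007
```

Emit:
play_rows([
  {"gripper":0,"tx":0.06,"ty":0,"tz":0,"ax":0,"ay":0,"az":0},
  {"gripper":0,"tx":0,"ty":0,"tz":0,"ax":0,"ay":0,"az":0},
  {"gripper":0,"tx":0,"ty":0,"tz":0,"ax":0,"ay":0,"az":0},
])

```text
t: 16.73
eef_pos: [0.4503, 0.2421, 0.1969]
ee_rot: [-2.936, 1.568, 0.316]
force: [-2.7, -2.4, 11.9]
width: 0.0002
```

Run:
```python
from h import *
where()
```

```text
t 16.73 tip tray mm [ 0.2 32.3  8.9] world [0.4507 0.2423 0.0189] X [ 0.002  0.001 -1.   ] Y [ 0.11  -0.994 -0.   ] Z [-0.994 -0.11  -0.002] F [-2.7 -2.4 11.9] w 0.0002
```

Emit:
play_rows([
  {"gripper":0,"tx":0,"ty":0.1,"tz":0,"ax":0,"ay":0,"az":0},
  {"gripper":0,"tx":0,"ty":0.1,"tz":0,"ax":0,"ay":0,"az":0},
  {"gripper":0,"tx":0,"ty":0.1,"tz":0,"ax":0,"ay":0,"az":0},
  {"gripper":0,"tx":0,"ty":0.1,"tz":0,"ax":0,"ay":0,"az":0},
  {"gripper":0,"tx":0,"ty":0,"tz":0,"ax":0,"ay":0,"az":0},
])

```text
t: 17.15
eef_pos: [0.452, 0.2328, 0.1969]
ee_rot: [-2.651, 1.566, 0.602]
force: [0.8, 0.4, 6.9]
width: 0.0005
```

Run:
```python
from h import *
where()
crop("side",(270,140,390,240),6,"p_side.png")
```

```text
t 17.15 tip tray mm [-8.9 31.3  8.9] world [0.4527 0.2333 0.0189] X [ 0.004  0.003 -1.   ] Y [ 0.11  -0.994 -0.002] Z [-0.994 -0.11  -0.004] F [0.8 0.4 6.9] w 0.0005
```

View pics/p_side.png

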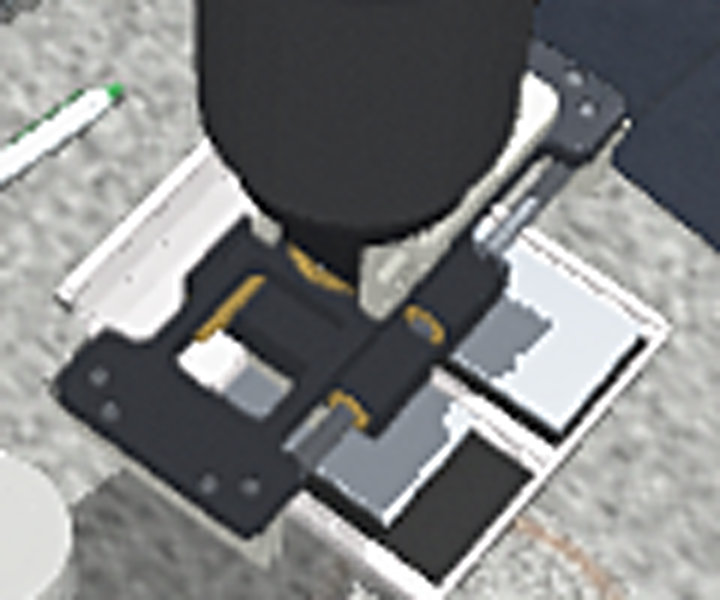

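Run:
```python
from h import *
for p in[(385,525),(470,430)]:
    q=((p[0]+.5)/6-.5+270,(p[1]+.5)/6-.5+140);print(p,wt(onz("side",q,.0185)).round(1))
```

```text
(385, 525) [-51.7  58.7   8.5]
(470, 430) [-52.3  12.7   8.5]
```

Emit:
play_rows([
  {"gripper":0,"tx":0,"ty":0.1,"tz":0,"ax":0,"ay":0,"az":0},
  {"gripper":0,"tx":0,"ty":0.1,"tz":0,"ax":0,"ay":0,"az":0},
  {"gripper":0,"tx":0,"ty":0.1,"tz":0,"ax":0,"ay":0,"az":0},
  {"gripper":0,"tx":0,"ty":0.1,"tz":0,"ax":0,"ay":0,"az":0},
  {"gripper":0,"tx":0,"ty":0.1,"tz":0,"ax":0,"ay":0,"az":0},
  {"gripper":0,"tx":0,"ty":0.1,"tz":0,"ax":0,"ay":0,"az":0},
  {"gripper":0,"tx":0,"ty":0.1,"tz":0,"ax":0,"ay":0,"az":0},
  {"gripper":0,"tx":0,"ty":0.06,"tz":0,"ax":0,"ay":0,"az":0},
  {"gripper":0,"tx":0,"ty":0,"tz":0,"ax":0,"ay":0,"az":0},
  {"gripper":0,"tx":0,"ty":0,"tz":0,"ax":0,"ay":0,"az":0},
])

```text
t: 18.03
eef_pos: [0.4541, 0.2141, 0.1969]
ee_rot: [-2.695, 1.566, 0.557]
force: [0.6, -0.4, 6.9]
width: 0.0006
```

Run:
```python
from h import *
where()
crop("side",(270,140,390,240),6,"q_side.png")
```

```text
t 18.03 tip tray mm [-27.8  31.2   8.9] world [0.4548 0.2145 0.0189] X [ 0.004  0.003 -1.   ] Y [ 0.11  -0.994 -0.002] Z [-0.994 -0.11  -0.004] F [ 0.6 -0.4  6.9] w 0.0006
```

View pics/q_side.png

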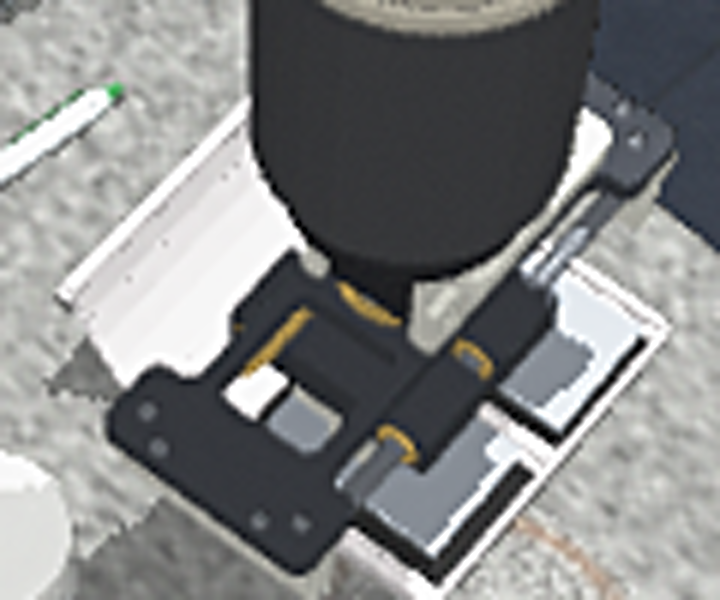

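Emit:
play_rows([
  {"gripper":0,"tx":-0.1,"ty":0,"tz":0,"ax":0,"ay":0,"az":0},
  {"gripper":0,"tx":-0.2,"ty":0,"tz":0,"ax":0,"ay":0,"az":0},
  {"gripper":0,"tx":-0.6,"ty":0,"tz":0,"ax":0,"ay":0,"az":0},
  {"gripper":0,"tx":-0.8,"ty":0,"tz":0,"ax":0,"ay":0,"az":0},
  {"gripper":0,"tx":-0.8,"ty":-0.5,"tz":0,"ax":0,"ay":0,"az":0},
  {"gripper":0,"tx":-0.8,"ty":-0.9,"tz":0,"ax":0,"ay":0,"az":0},
  {"gripper":0,"tx":-0.8,"ty":-0.9,"tz":0,"ax":0,"ay":0,"az":0},
  {"gripper":0,"tx":-0.3,"ty":-0.9,"tz":0,"ax":0,"ay":0,"az":0},
  {"gripper":0,"tx":0,"ty":-0.9,"tz":0,"ax":0,"ay":0,"az":0},
  {"gripper":0,"tx":0,"ty":-0.9,"tz":0,"ax":0,"ay":0,"az":0},
  {"gripper":0,"tx":0,"ty":-0.9,"tz":0,"ax":0,"ay":0,"az":0},
  {"gripper":0,"tx":0,"ty":-0.5,"tz":0,"ax":0,"ay":0,"az":0},
  {"gripper":0,"tx":0,"ty":0,"tz":0,"ax":0,"ay":0,"az":0},
])

```text
t: 19.17
eef_pos: [0.4352, 0.3744, 0.3056]
ee_rot: [-3.038, 1.569, 0.215]
force: [0.7, 0.3, 0.1]
width: 0.0001
```

Run:
```python
from h import *
where()
crop("side",(270,140,390,240),6,"r_side.png")
crop("top",(270,130,390,230),6,"r_top.png")
```

```text
t 19.17 tip tray mm [133.3  32.9 117.6] world [0.4354 0.3744 0.1276] X [ 0.001  0.    -1.   ] Y [ 0.112 -0.994 -0.   ] Z [-0.994 -0.112 -0.001] F [0.7 0.3 0.1] w 0.0001
```

View pics/r_side.png

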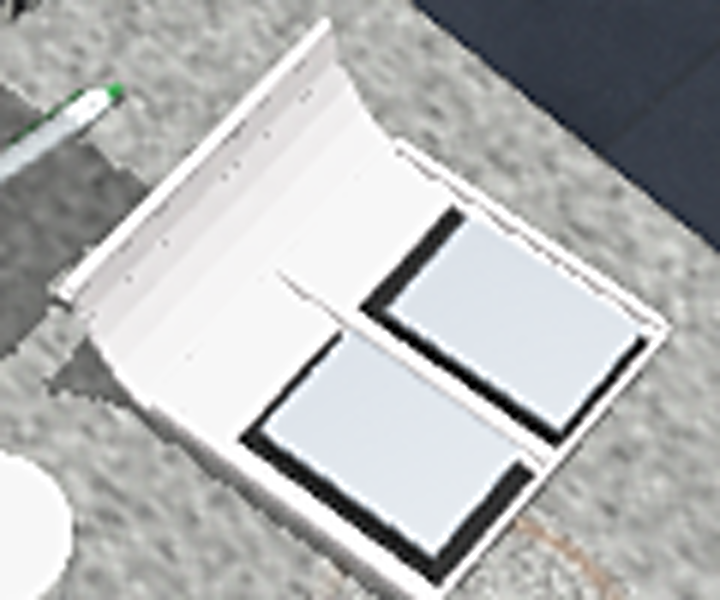

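View pics/r_top.png

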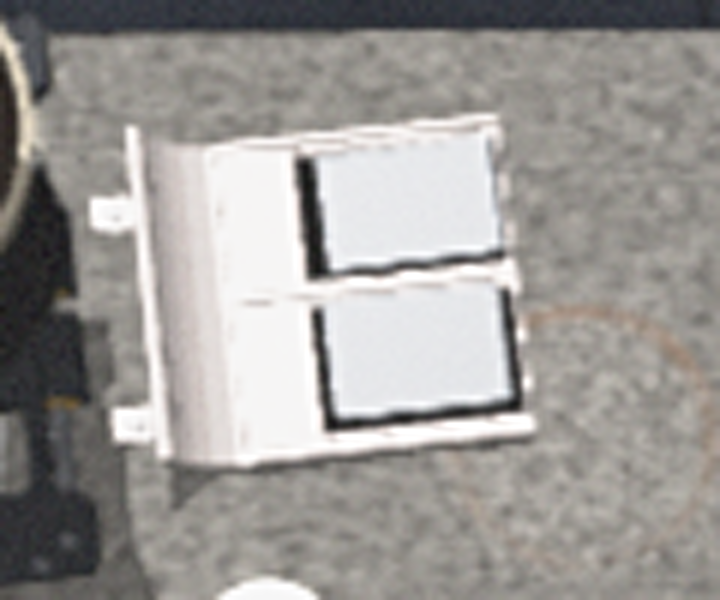

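```bash
cat > fit.py <<'E'
from h import *
from scipy.optimize import least_squares
ims={c:optics.grab_frame(c) for c in("side","top")}
TRP={}
for cam in ims:
    im=ims[cam].astype(int);m=((im[:,:,2]-im[:,:,0]>4)&(im[:,:,1]>185)).astype(np.uint8)
    m[:, :280]=0;m[:,400:]=0;m[:130]=0;m[260:]=0
    m=cv2.morphologyEx(m,cv2.MORPH_OPEN,np.ones((3,3),np.uint8))
    for x0,yc in((-34,33),(-34,-33)):
        p=proj(cam,tw(x0,yc,8.5));n,lab,stt,_=cv2.connectedComponentsWithStats(m)
        l=lab[int(round(p[1])),int(round(p[0]))]
        if l==0: print(cam,yc,"none");continue
        c=max(cv2.findContours((lab==l).astype(np.uint8),cv2.RETR_EXTERNAL,cv2.CHAIN_APPROX_NONE)[0],key=len)[:,0]
        P=np.array([wt(onz(cam,q,.0185))[:2] for q in c],np.float32)
        r=cv2.minAreaRect(P);print(cam,"lane",yc,"centre",np.round(r[0],1),"size",np.round(r[1],1),"ang",round(r[2],1),"area",stt[l,4])
        b=cv2.boxPoints(r);print("   x",b[:,0].min().round(1),b[:,0].max().round(1),"y",b[:,1].min().round(1),b[:,1].max().round(1))
    # mat extents (black) on floor plane
    k=((im.max(2)<60)).astype(np.uint8)
    for s in(1,-1):
        pts=[]
        Y,X=np.nonzero(k)
        for x,y in zip(X,Y):
            if 280<x<400 and 130<y<260:
                w=wt(onz(cam,(x,y),.01))
                if -85<w[0]<16 and 2<s*w[1]<66: pts.append(w[:2])
        pts=np.array(pts);print("   mat",s,"x",np.percentile(pts[:,0],[1,99]).round(1),"y",np.percentile(pts[:,1],[1,99]).round(1))
E
python3 fit.py
```

```text
side lane 33 centre [-33.8  31.9] size [49.6 73.4] ang 90.0 area 764
   x -70.5 2.9 y 7.1 56.7
side lane -33 centre [-38.5 -31.3] size [73.4 49.5] ang 0.4 area 718
   x -75.4 -1.6 y -56.3 -6.2
   mat 1 x [-76.3   7.9] y [10.8 61.6]
   mat -1 x [-76.8   7.4] y [-55.   -4.4]
top 33 none
top -33 none
   mat 1 x [-72.4   8.9] y [11.1 57.8]
   mat -1 x [4.  8.4] y [-57.   -9.5]
```

```bash
sed -i 's/im\[:,:,1\]>185/im[:,:,1]>(185 if cam=="side" else 195)/; s/>4)/>(4 if cam=="side" else 1))/' fit.py; sed -i 's/im=ims\[cam\].astype(int)/im=cv2.bilateralFilter(ims[cam],5,40,3).astype(int);print(cam,im[190,340],im[168,335],im[190,310])/' fit.py; python3 fit.py
```

```text
side [221 228 234] [248 248 248] [247 247 247]
side lane 33 centre [-33.4  31.4] size [74.1 51.5] ang 0.0 area 818
   x -70.5 3.6 y 5.6 57.1
side lane -33 centre [-38.4 -31.6] size [73.1 50.2] ang 0.5 area 743
   x -75.1 -1.6 y -57.0 -6.2
   mat 1 x [-76.3   7.9] y [10.1 61.6]
   mat -1 x [-76.8   7.4] y [-54.9  -4.4]
top [229 230 233] [231 233 235] [246 245 245]
top lane 33 centre [-30.7  30.6] size [47.2 73.1] ang 89.7 area 531
   x -67.3 6.0 y 6.9 54.4
top lane -33 centre [-34.9 -33.2] size [72.9 47.8] ang 0.6 area 522
   x -71.6 1.8 y -57.5 -8.9
   mat 1 x [-72.4   9.1] y [11.1 57.8]
   mat -1 x [2.9 8.4] y [-57.   -9.2]
```

Run:
```python
from h import *
where()
rows(tw(-34,31.5,14),Rt(0))
```

```text
t 19.47 tip tray mm [130.2  32.9 117.8] world [0.4358 0.3714 0.1278] X [ 0.001 -0.    -1.   ] Y [ 0.109 -0.994  0.   ] Z [-0.994 -0.109 -0.001] F [ 1.1  0.1 -1. ] w 0.0003
dist mm 194.29723543676826 tool units shift [ 4.15  6.57 -0.06] turn [-0.01 -0.01 -0.  ]
```

Emit:
play_rows([
  {"gripper":0,"tx":0,"ty":0.5,"tz":0,"ax":0,"ay":0,"az":0},
  {"gripper":0,"tx":0,"ty":0.9,"tz":0,"ax":0,"ay":0,"az":0},
  {"gripper":0,"tx":0,"ty":0.9,"tz":0,"ax":0,"ay":0,"az":0},
  {"gripper":0,"tx":0,"ty":0.9,"tz":0,"ax":0,"ay":0,"az":0},
  {"gripper":0,"tx":0,"ty":0.9,"tz":0,"ax":0,"ay":0,"az":0},
  {"gripper":0,"tx":0.3,"ty":0.9,"tz":0,"ax":0,"ay":0,"az":0},
  {"gripper":0,"tx":0.8,"ty":0.9,"tz":0,"ax":0,"ay":0,"az":0},
  {"gripper":0,"tx":0.9,"ty":0.5,"tz":0,"ax":0,"ay":0,"az":0},
  {"gripper":0,"tx":0.9,"ty":0.17,"tz":-0.05,"ax":0,"ay":0,"az":0},
  {"gripper":0,"tx":0.7,"ty":0,"tz":0,"ax":0,"ay":0,"az":0},
  {"gripper":0,"tx":0.4,"ty":0,"tz":0,"ax":0,"ay":0,"az":0},
  {"gripper":0,"tx":0.1,"ty":0,"tz":0,"ax":0,"ay":0,"az":0},
  {"gripper":0,"tx":0,"ty":0,"tz":0,"ax":0,"ay":0,"az":0},
  {"gripper":0,"tx":0,"ty":0,"tz":0,"ax":0,"ay":0,"az":0},
])

```text
t: 20.63
eef_pos: [0.4552, 0.2091, 0.2038]
ee_rot: [-2.995, 1.569, 0.256]
force: [0.1, 0.4, 0.7]
width: 0.0008
```

Run:
```python
from h import *
where()
rows(tw(-34,31.5,9),Rt(0))
```

```text
t 20.63 tip tray mm [-33.2  31.1  15.8] world [0.4555 0.2092 0.0258] X [ 0.002  0.    -1.   ] Y [ 0.11  -0.994 -0.   ] Z [-0.994 -0.11  -0.002] F [0.1 0.4 0.7] w 0.0008
dist mm 6.858028858794882 tool units shift [0.27 0.03 0.  ] turn [ 0.   -0.02  0.  ]
```

Emit:
play_rows([
  {"gripper":0,"tx":0.15,"ty":0.01,"tz":0,"ax":0,"ay":-0.02,"az":0},
  {"gripper":0,"tx":0.12,"ty":0.01,"tz":0,"ax":0,"ay":0,"az":0},
  {"gripper":0,"tx":0.05,"ty":0,"tz":0,"ax":0,"ay":0,"az":0},
  {"gripper":0,"tx":0,"ty":0,"tz":0,"ax":0,"ay":0,"az":0},
  {"gripper":0,"tx":0,"ty":0,"tz":0,"ax":0,"ay":0,"az":0},
])

```text
t: 21.05
eef_pos: [0.4553, 0.2091, 0.1968]
ee_rot: [-2.457, 1.569, 0.796]
force: [-3.5, -2.4, 16.5]
width: 0.0004
```

Run:
```python
from h import *
where()
```

```text
t 21.05 tip tray mm [-33.1  31.1   8.8] world [0.4555 0.2093 0.0188] X [ 0.001  0.001 -1.   ] Y [ 0.111 -0.994 -0.001] Z [-0.994 -0.111 -0.001] F [-3.5 -2.4 16.5] w 0.0004
```

Emit:
play_rows([
  {"gripper":0,"tx":-0.02,"ty":0,"tz":0.03,"ax":0,"ay":0,"az":0},
  {"gripper":0,"tx":0,"ty":0,"tz":0.03,"ax":0,"ay":0,"az":0},
  {"gripper":0,"tx":0,"ty":0,"tz":0.03,"ax":0,"ay":0,"az":0},
  {"gripper":0,"tx":0,"ty":0,"tz":0,"ax":0,"ay":0,"az":0},
  {"gripper":0,"tx":0,"ty":0,"tz":0,"ax":0,"ay":0,"az":0},
])

```text
t: 21.47
eef_pos: [0.4535, 0.2093, 0.1969]
ee_rot: [-2.467, 1.568, 0.786]
force: [1.3, -0.4, 8.0]
width: 0.0005
```

Run:
```python
from h import *
where()
```

```text
t 21.47 tip tray mm [-32.5  32.7   8.9] world [0.4539 0.2097 0.0189] X [ 0.002  0.002 -1.   ] Y [ 0.111 -0.994 -0.002] Z [-0.994 -0.111 -0.002] F [ 1.3 -0.4  8. ] w 0.0005
```

Moved about 1.6 mm. Lift off and check.

Emit:
play_rows([
  {"gripper":0,"tx":-0.1,"ty":0,"tz":0,"ax":0,"ay":0,"az":0},
  {"gripper":0,"tx":-0.2,"ty":0,"tz":0,"ax":0,"ay":0,"az":0},
  {"gripper":0,"tx":-0.6,"ty":0,"tz":0,"ax":0,"ay":0,"az":0},
  {"gripper":0,"tx":-0.8,"ty":0,"tz":0,"ax":0,"ay":0,"az":0},
  {"gripper":0,"tx":-0.8,"ty":-0.5,"tz":0,"ax":0,"ay":0,"az":0},
  {"gripper":0,"tx":-0.8,"ty":-0.9,"tz":0,"ax":0,"ay":0,"az":0},
  {"gripper":0,"tx":-0.8,"ty":-0.9,"tz":0,"ax":0,"ay":0,"az":0},
  {"gripper":0,"tx":-0.3,"ty":-0.9,"tz":0,"ax":0,"ay":0,"az":0},
  {"gripper":0,"tx":0,"ty":-0.9,"tz":0,"ax":0,"ay":0,"az":0},
  {"gripper":0,"tx":0,"ty":-0.9,"tz":0,"ax":0,"ay":0,"az":0},
  {"gripper":0,"tx":0,"ty":-0.9,"tz":0,"ax":0,"ay":0,"az":0},
  {"gripper":0,"tx":0,"ty":-0.5,"tz":0,"ax":0,"ay":0,"az":0},
  {"gripper":0,"tx":0,"ty":0,"tz":0,"ax":0,"ay":0,"az":0},
  {"gripper":0,"tx":0,"ty":0,"tz":0,"ax":0,"ay":0,"az":0},
])

```text
t: 22.63
eef_pos: [0.4349, 0.3677, 0.3054]
ee_rot: [0.418, 1.569, -2.612]
force: [0.6, -1.0, -0.3]
width: 0.0003
```

```bash
python3 fit.py
python3 - <<'E'
from h import *
where()
im=optics.grab_frame("side");cv2.imwrite("pics/s_full.png",im[:,:,::-1])
crop("side",(270,140,390,240),6,"s_side.png")
crop("top",(270,130,390,230),6,"s_top.png")
for n in("jar","swab_box","pen"):
    for c in("side","top"):
        l=finder.pinpoint(n,c)
        if l:
            L=l[0]["location"];print(n,c,wt(onz(c,(L[1],L[0]),0)).round(0),round(l[0]["confidence"],2))
E
```

```text
side [222 228 234] [248 248 248] [247 247 247]
side lane 33 centre [-33.2  33.2] size [50.8 73.2] ang 89.9 area 801
   x -69.8 3.4 y 7.7 58.6
side lane -33 centre [-38.5 -31.6] size [73.4 50.2] ang 0.5 area 744
   x -75.4 -1.6 y -57.0 -6.2
   mat 1 x [-76.3   8. ] y [10.  61.6]
   mat -1 x [-76.8   7.4] y [-54.9  -4.4]
top [229 231 233] [232 233 235] [246 245 245]
top lane 33 centre [-30.   31.7] size [48.  72.5] ang 89.6 area 530
   x -66.4 6.4 y 7.4 55.9
top lane -33 centre [-34.9 -33.2] size [72.9 47.8] ang 0.6 area 518
   x -71.6 1.8 y -57.5 -8.9
   mat 1 x [-72.5 -70.8] y [10.5 56.5]
   mat -1 x [4.  8.4] y [-57.   -9.5]
t 22.73 tip tray mm [125.5  34.4 117.5] world [0.4349 0.3666 0.1275] X [-0.001 -0.001 -1.   ] Y [ 0.11  -0.994  0.001] Z [-0.994 -0.11   0.001] F [ 0.8 -0.5  0.7] w 0.0006
jar side [ 35. 153. -10.] 0.79
jar top [ 47. 148. -10.] 0.97
swab_box side [251. -50. -10.] 0.93
pen side [152.  42. -10.] 0.59
pen top [154.  42. -10.] 0.42
```

View pics/s_side.png

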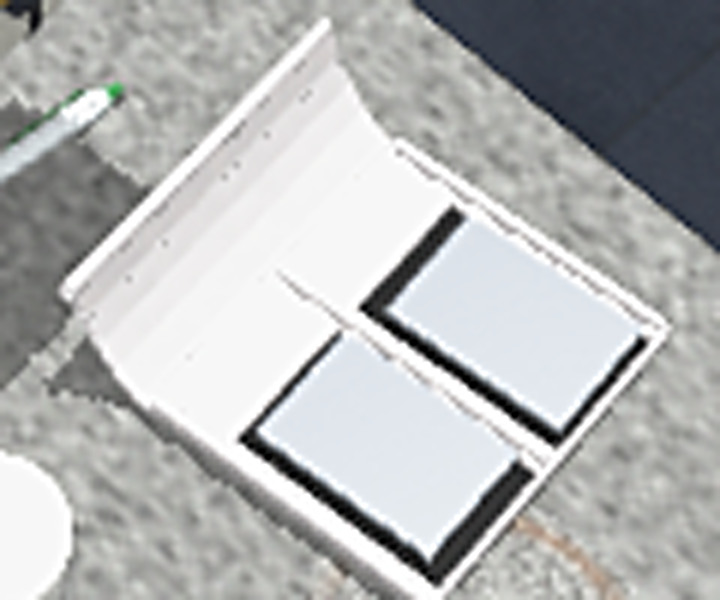

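View pics/s_full.png

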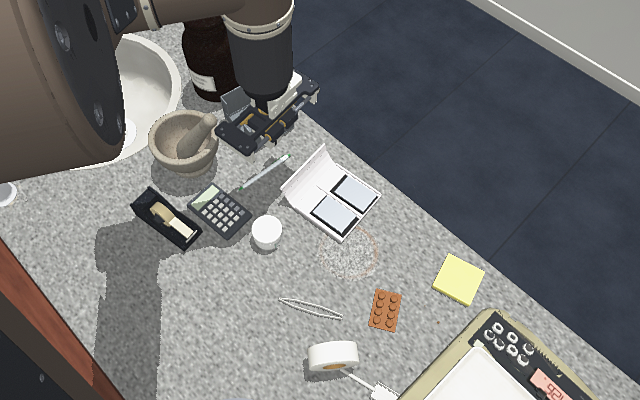

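View pics/s_top.png

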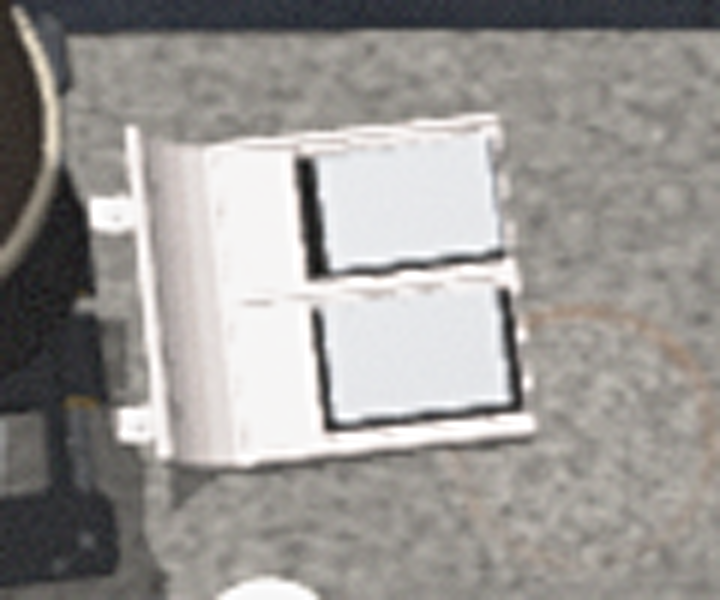

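Run:
```python
from station import job_done
print(job_done())
```

```text
the job is handed in; nothing more can be done
None
```

The card is turned foil side up and lies flat and straight on its mat. I handed the job in at about 23 s of the 53 s allowed, with the gripper clear of everything.

**What I did:** With the fingers shut I pushed the card up the back wall until it stood leaning there, then tipped it over from behind. I slid it back by pressing lightly on the foil, and moved it about 1.6 mm sideways to centre it.

**One fault on the way:** I first tried to slide the card by its rear edge with the tool tilted. This only pressed that edge down and lifted the front end by about 15 mm. I backed off, the card lay flat again, and I slid it from above instead.

**Last checks:**
- **Card:** the side camera puts its centre at tray (-33, 33) mm within 0.5 degrees of straight, against a mat centre of (-34, 33). The top camera reads about (-30, 32). Its mat edges read off in about the same direction, so I put the difference down to calibration. Both put the card wholly on the mat, with the smallest margin about 2 mm at the sides.
- **Other card:** it did not move, within 0.3 mm.
- **Jar, swab box and pen:** the jar and pen look where they were in the pictures. The network's positions for all three scatter by about 5–10 mm, and the top camera did not report the swab box at the end.
- **Forces:** the highest reading I saw was about 17 N, from the fingertips on the foil.

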